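# Stack and square the drain plates

## Robot

A 6-joint arm with a two-finger parallel gripper is mounted at the origin on the work surface. World frame = base frame: x ahead of the robot, y to its left, z up, the work surface at z = 0. Lengths are in m, angles in rad, forces in N, time in s.
With the tool pointing down it reaches from about 0.425 to 0.95 m from the base axis. Payload 14.7 kg.
Tool frame: the origin (TCP) lies at the very end of the fingers, on their centre line; the grasp point (between the pads) lies bot.grasp_offset behind it (bot.grasp_offset is the distance from the TCP to the grasp point, in m); z points along the fingers, y is the direction in which the jaws open and shut (so a half turn about z gives the same grasp; the last joint's range is limited). The gripper opens to 85 mm and grips with 20 to 120 N. Pads are 22 mm wide; open, the fingers measure 114 mm over their backs; the gripper's body (76 mm by 85 mm) begins 54 mm behind the grasp point. The pads swing forward as they close: fully open they stand 13 mm farther back than shut.
Start: joints at [1.158, 0.48, 1.596, -0, 1.065, -0.047], TCP at [0.232, 0.607, 0.231] pointing down, gripper open.
Joint ranges: [-2.75, 2.75], [-0.82, 2.05], [0.23, 2.67], [-1.56, 4.7], [0.09, 2.69], [-2.92, 2.92]. Speed limits (rad/s): [1.89, 1.89, 2.39, 3.01, 3.01, 3.01].

## Interface

Orientations are given as [roll, pitch, yaw] about the fixed x, y, z axes, in that order (R = Rz(yaw) Ry(pitch) Rx(roll)).
In Python, from plant import bot gives the robot as it stands.
- The arm moves only by the tool play_rows, never from a script. Its argument "plan" is one flat list of numbers, 7 for each row, row after row: the turn, a rotation vector about the tool's x, y, z in rad, then the shift along the tool's x, y, z in m, then the opening in per cent of the stroke, from 0 (shut) to 100 (fully open). In form: [ax, ay, az, dx, dy, dz, fingers, ax, ay, az, dx, dy, dz, fingers, ...]. A call has 1 to 8 rows; each row is the pose to reach, as a shift and turn from the pose commanded when the call began, along the tool's axes at that moment; what a row does not reach only later rows make up. A row lasts 1/12 s, in which the tool goes at most 41.7 mm and 7.16 degrees, less where a joint would pass 70% of its speed; a pose out of reach is approached as far as the arm can. A call with a gripper value outside its range is refused whole. The fingers move at their own pace and stop on an object; the grip force is fixed at half the most. Time passes only in rows, so rows that repeat a pose let the fingers close. It gives the time, the measured TCP pose, the force and the opening at its end, in the units of the state.
- bot.sense(): the state, without advancing time (a new reading comes with each control period).
- bot.get_image(name): name is "scene" or "top" or "wrist"; returns (picture, depth): 480x640x3 uint8, red, green, blue; 480x640 float32, m along the optical axis (not along the pixel's ray), 0 where there is no reading.
- bot.calibration(name): a dict with "fov_y" (degrees; the focal length in pixels is half the picture's height over the tangent of half this angle, whatever the lens; pixels are square), "cx", "cy" (the principal point, pixels), "world_to_cam" (4x4, takes a point from world to camera coordinates). Camera axes: x right, y down, z forward; pixel columns grow to the right and rows downward; lengths in m; the calibration is good to about 2 mm. A picture is of the moment at which its call begins: read the wrist's pose just before it. calibration takes no time and is no camera call; for the wrist camera it gives the pose at the moment of the call.
- bot.job_done(): hands the job in, once; it reports no verdict.
The state is a dict: "time_s": time; "qpos": joint angles; "qvel": joint speeds; "joint_efforts": joint torques, N m; "tool_pos": TCP position; "tcp_rot": TCP orientation; "ft_force": force on the tool from outside, world axes, zero at the start; "torque": the same for the moment, N m; "opening": opening from 0.0 (shut) to 1.0 (fully open).
Only numpy, scipy, OpenCV 4.12 (cv2) and the standard library are available. Lean on these libraries where they do the work, as an engineer would, in place of code of your own. Each camera call takes 0.05 s, during which the arm holds its last target.

## Task

Slide the green drain plate off the raised deck onto the black and grey plates lying askew on the bed, then push the pile square into the corner: all three plates one above the other, flush against the blue side fence and the yellow end stop. Push gently, do not ram the plates, and leave the bottle, jar and bowl where they are.

Things in the scene. Friction and masses are not known exactly. Their poses are not given: they have to be found in the camera images.
- stand: Fixed stacking stand, placed and turned differently each time; origin on the bench. White bed, top 10 mm above the bench, x -130 to 110, y -84 to 141 mm in its frame. A square plate has its 150 mm length along y and its centre at y = 0. Two plates on the bed reach 38 mm up. The bed's +x side and, with the pile square, a 66 mm gap between pile and deck are open for fingers.
- fence (a point): Middle of the inner face (at bed level) of the blue side fence, part of the stand, same axes. The face is the plane y = -75 mm of the stand, looks to +y, is 190 mm long along x and rises 52 mm above the bed.
- deck_edge (a point): Middle of the deck's edge next to the bed, at the deck's top, 40 mm above the bench; part of the stand, same axes, at the stand's y = 141 mm. The grey raised deck runs from here 180 mm along +y and is 170 mm wide. A plate pushed towards -y leaves the deck, bridges the gap and comes down 2 mm onto the two plates.
- feeler (a joint): Red sprung feeler bar (60 mm long, 38 mm high, under 1 N) in the face of the yellow end stop. 0 m: out, 6 mm proud of the face; 0.006 m: pressed flush, a plate lies on the face. The stop is rigid, its face (130 mm along y, 52 mm high) looks to the stand's +x; it is clamped on the bed, centred on y = 0, with the face somewhere at x -96 to -60 mm: where is not reported, find it by touch.
- plate_black_center (a point): Black plate, the lowest, lying askew on the bed. The plate is a rigid perforated drain plate, 110 mm (its x) by 150 mm (its y), 14 mm thick, about 0.2 kg; this point is its centre, half-way up; z is up. Too wide to grip across.
- plate_grey_center (a point): Grey plate, lying askew on the black one. The plate is a rigid perforated drain plate, 110 mm (its x) by 150 mm (its y), 14 mm thick, about 0.2 kg; this point is its centre, half-way up; z is up. Too wide to grip across.
- plate_green_center (a point): Green plate, lying on the raised deck. The plate is a rigid perforated drain plate, 110 mm (its x) by 150 mm (its y), 14 mm thick, about 0.2 kg; this point is its centre, half-way up; z is up. Too wide to grip across.
- plate_black: The black plate; origin at the centre of its underside.
- plate_grey: The grey plate; origin at the centre of its underside.
- plate_green: The green plate; origin at the centre of its underside.
- feed_bottle: Bystander: white bottle, 64 mm across, 170 mm high, origin under its centre.
- seed_jar: Bystander: jar with black cap, 70 mm across, 70 mm high, origin under its centre.
- seed_bowl: Bystander: steel bowl, 120 mm across, 50 mm high, origin under its centre.
Mind the look-alikes: they are no part of the job. What is shaped like the plate_grey but brown is not meant. There is more than one size of the plate_green; the job needs the larger.

How it is judged:
At the end, for the whole second after the job is handed in: Black, grey and green plate lie flat, one on another, on the bed: each within 3 mm of flush with the blue fence, within 3 mm of the black one along the fence, under 2 degrees off square; the feeler of the yellow stop is pressed in by over 4 mm; all at rest and released (y of plate_black_center in the frame of stand between -0.003 and 0.003 m and z of plate_black_center in the frame of stand between 0.014 and 0.02 m and angle between the x axis of each of plate_black_center, plate_grey_center, plate_green_center and the x axis of stand, either way round below 0.035 rad and angle between each of plate_black_center, plate_grey_center, plate_green_center's own z axis and vertical below 0.04 rad and linear speed of each of plate_black, plate_grey, plate_green below 0.01 m/s and y of plate_grey_center in the frame of stand between -0.003 and 0.003 m and x of plate_grey_center in the frame of plate_black_center between -0.003 and 0.003 m and z of plate_grey_center in the frame of stand between 0.028 and 0.034 m and y of plate_green_center in the frame of stand between -0.003 and 0.003 m and x of plate_green_center in the frame of plate_black_center between -0.003 and 0.003 m and z of plate_green_center in the frame of stand between 0.042 and 0.048 m and value of joint feeler above 0.004 m); the robot touches nothing.
It fails at once if a plate is rammed or squeezed: more than 40 N between the gripper's fingers and a plate (contact force between the fingers and plate_black above 40 N or contact force between the fingers and plate_grey above 40 N or contact force between the fingers and plate_green above 40 N).
It fails at once if the bottle, jar or bowl is moved more than 20 mm (distance of any of feed_bottle, seed_jar, seed_bowl from where it was at the start of the episode above 0.02 m).
It also fails if it takes over 67 s, if anything falls off the work surface, if the arm or the gripper's body presses on something with over 40 N, if the wrist force passes 120 N, or if a joint passes its speed limit or range.

## Working session

There is one attempt and no reset: what is moved stays moved. The work goes in short steps, Python scripts to look and compute and a tool call to move; the robot and the scene stay as the last step left them, time stands still between calls to the robot, and variables do not carry over. Pictures are saved under pics/ and viewed, and the job is handed in when it is done.

Besides the shell and the picture viewer there is one more tool, called after "Emit:" as name(argument=value, ...) on one line, values as JSON. play_rows: Moves the arm, as the interface text tells. Its arguments: {"type":"object","properties":{"plan":{"type":"array"}},"required":["plan"]}

```bash
mkdir -p pics; ls; python3 - <<'E'
from plant import bot
import cv2,numpy as np
s=bot.sense(); print(s['time_s'],s['tool_pos'],s['tcp_rot'],s['ft_force'],bot.grasp_offset)
for n in ['scene','top']:
    p,d=bot.get_image(n); cv2.imwrite(f'pics/{n}0.png',p[:,:,::-1]); np.save(f'{n}0.npy',d); c=bot.calibration(n); print(n,c)
    np.save(f'{n}0rgb.npy',p)
E
```

```text
pics
0.0 [0.23231799 0.60662017 0.23068175] [-3.14038974e+00 -8.12575493e-05  2.77575541e+00] [-0.36186457 -0.05120921 -0.14718205] 0.0187
scene {'fov_y': 42.23979285951043, 'cx': 317.62694931802173, 'cy': 246.09729170771993, 'world_to_cam': array([[-0.11554601,  0.99309734, -0.02016929,  0.09549548],
       [ 0.67289991,  0.06332286, -0.73701827, -0.36243487],
       [-0.7306537 , -0.09873144, -0.67557181,  1.96292071],
       [ 0.        ,  0.        ,  0.        ,  1.        ]])}
top {'fov_y': 49.68455822708395, 'cx': 324.15045529929887, 'cy': 238.79112857045652, 'world_to_cam': array([[-0.0198097 , -0.99980048,  0.0025641 ,  0.00732609],
       [-0.99853293,  0.01965519, -0.05045463,  0.62479146],
       [ 0.05039416, -0.00355983, -0.99872306,  1.08799218],
       [ 0.        ,  0.        ,  0.        ,  1.        ]])}
```

View pics/scene0.png

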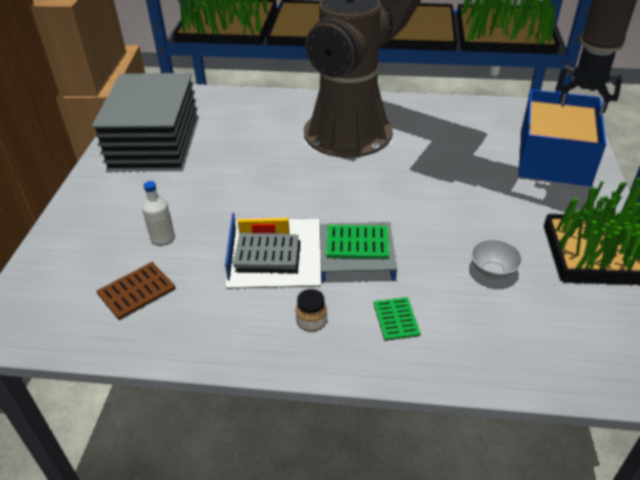

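View pics/top0.png

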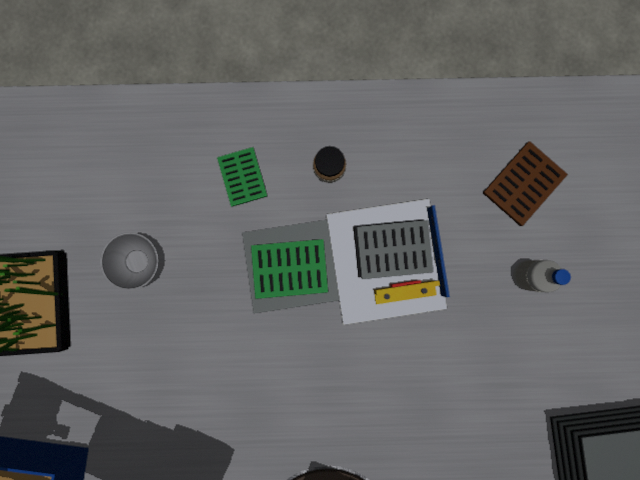

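```bash
cat > h.py <<'E'
import numpy as np,cv2
from plant import bot
def ray(c,uv,z,W=480):
    uv=np.atleast_2d(np.asarray(uv,float)); f=240/np.tan(np.radians(c['fov_y']/2))
    T=c['world_to_cam'];R=T[:3,:3];o=-R.T@T[:3,3]
    d=np.c_[(uv[:,0]-c['cx'])/f,(uv[:,1]-c['cy'])/f,np.ones(len(uv))]@R
    return o+d*((z-o[2])/d[:,2])[:,None]
def proj(c,P):
    P=np.atleast_2d(P);f=240/np.tan(np.radians(c['fov_y']/2));T=c['world_to_cam'];q=P@T[:3,:3].T+T[:3,3]
    return np.c_[q[:,0]/q[:,2]*f+c['cx'],q[:,1]/q[:,2]*f+c['cy']]
E
python3 - <<'E'
from h import *
p=np.load('top0rgb.npy'); im=p[:,:,::-1]
cv2.imwrite('pics/crop0.png',cv2.resize(im[130:340,200:470],None,fx=2.9,fy=2.8,interpolation=cv2.INTER_CUBIC))
c=bot.calibration('top');d=np.load('top0.npy')
hsv=cv2.cvtColor(im,cv2.COLOR_BGR2HSV)
for n,m in dict(green=(hsv[...,0]>50)&(hsv[...,0]<75)&(hsv[...,1]>120)&(hsv[...,2]>60), yellow=(hsv[...,0]>20)&(hsv[...,0]<32)&(hsv[...,1]>180)&(hsv[...,2]>120), blue=(hsv[...,0]>100)&(hsv[...,0]<125)&(hsv[...,1]>150),red=((hsv[...,0]<6)|(hsv[...,0]>174))&(hsv[...,1]>170)&(hsv[...,2]>100)).items():
    m=cv2.morphologyEx(m.astype(np.uint8),cv2.MORPH_CLOSE,np.ones((7,7)))
    for k in cv2.findContours(m,cv2.RETR_EXTERNAL,cv2.CHAIN_APPROX_NONE)[0]:
        if cv2.contourArea(k)<40: continue
        r=cv2.minAreaRect(k); print(n,r)
        z={'green':.054,'yellow':.062,'blue':.062,'red':.048}[n]
        print(ray(c,cv2.boxPoints(r),z).round(4).tolist())
# white bed
m=((hsv[...,1]<25)&(hsv[...,2]>170)).astype(np.uint8); 
for k in cv2.findContours(m,cv2.RETR_EXTERNAL,cv2.CHAIN_APPROX_NONE)[0]:
    if cv2.contourArea(k)>500:
        print('white',cv2.minAreaRect(k),ray(c,cv2.boxPoints(cv2.minAreaRect(k)),.01).round(4).tolist())
E
```

```text
green ((288.9156188964844, 268.52911376953125), (53.0173225402832, 72.59561157226562), 85.03025817871094)
[[0.6126, 0.1467, 0.054], [0.6226, -0.0021, 0.054], [0.5143, -0.0093, 0.054], [0.5044, 0.1387, 0.054]]
green ((241.86790466308594, 176.5377197265625), (50.96076202392578, 37.3620719909668), 74.05460357666016)
[[0.7964, 0.2138, 0.054], [0.8165, 0.1392, 0.054], [0.7138, 0.1116, 0.054], [0.694, 0.1859, 0.054]]
yellow ((407.35406494140625, 291.8265686035156), (13.389338493347168, 65.52823638916016), 81.34745788574219)
[[0.5161, -0.1039, 0.062], [0.5335, -0.2361, 0.062], [0.5066, -0.2393, 0.062], [0.4893, -0.1073, 0.062]]
blue ((41.422054290771484, 459.7923889160156), (88.0828857421875, 35.587989807128906), 7.4958577156066895)
[[0.1711, 0.6588, 0.062], [0.2399, 0.6504, 0.062], [0.2138, 0.4761, 0.062], [0.1451, 0.4851, 0.062]]
blue ((64.604736328125, 328.5947570800781), (36.903900146484375, 7.740330696105957), 87.1375961303711)
[[0.4881, 0.5327, 0.062], [0.4885, 0.5171, 0.062], [0.4145, 0.513, 0.062], [0.4141, 0.5285, 0.062]]
blue ((63.79730224609375, 298.2837829589844), (15.946702003479004, 7.069156646728516), 80.53767395019531)
[[0.5271, 0.5346, 0.062], [0.5292, 0.5205, 0.062], [0.4974, 0.515, 0.062], [0.4953, 0.5291, 0.062]]
blue ((560.5, 277.0), (14.0, 17.0), 90.0)
[[0.5497, -0.4674, 0.062], [0.5491, -0.502, 0.062], [0.5207, -0.5008, 0.062], [0.5213, -0.4662, 0.062]]
blue ((437.62115478515625, 251.38723754882812), (91.40145874023438, 7.069726467132568), 80.7538833618164)
[[0.6838, -0.2162, 0.062], [0.6859, -0.2306, 0.062], [0.5014, -0.2548, 0.062], [0.4994, -0.2406, 0.062]]
red ((405.9699401855469, 283.28997802734375), (2.5455846786499023, 28.42569351196289), 81.8698959350586)
[[0.5272, -0.1421, 0.048], [0.5343, -0.2003, 0.048], [0.5291, -0.2009, 0.048], [0.522, -0.1427, 0.048]]
```

View pics/crop0.png

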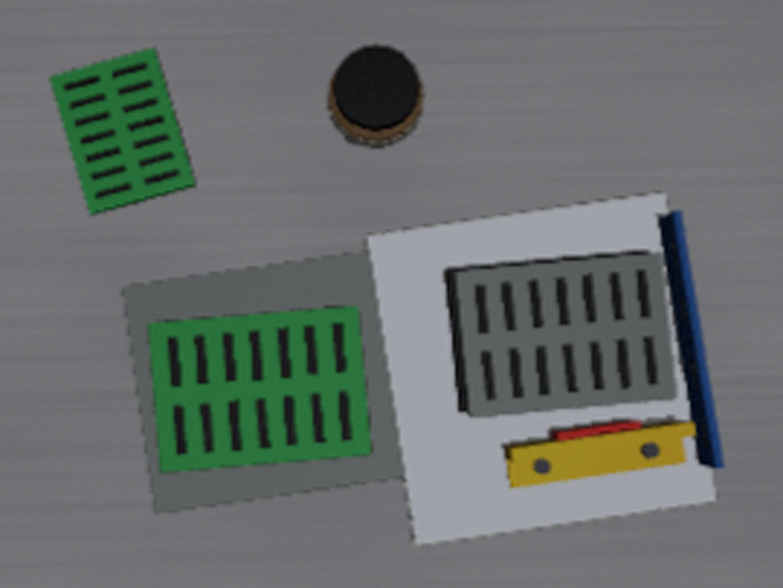

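```bash
python3 - <<'E'
from h import *
p=np.load('top0rgb.npy'); im=p[:,:,::-1]; c=bot.calibration('top')
hsv=cv2.cvtColor(im,cv2.COLOR_BGR2HSV)
print(hsv[215,350],hsv[190,380],hsv[240,240],hsv[230,280])
g=cv2.cvtColor(im,cv2.COLOR_BGR2GRAY).astype(float)
# subpixel edges along lines between approximate corners
def edge(a,b,half=4,lo=.1,hi=.9):
    a=np.array(a,float);b=np.array(b,float);t=(b-a)/np.linalg.norm(b-a);n=np.array([-t[1],t[0]])
    out=[]
    for s in np.linspace(lo,hi,40):
        q=a+(b-a)*s; k=np.arange(-half,half+.01,.25)
        pts=(q+k[:,None]*n).astype(np.float32)
        v=cv2.remap(g.astype(np.float32),pts[None,:,0],pts[None,:,1],cv2.INTER_LINEAR)[0]
        dv=np.abs(np.gradient(v)); dv[dv<dv.max()*.5]=0
        out.append(q+n*(k*dv).sum()/dv.sum())
    return np.array(out)
def fit(P):
    vx,vy,x,y=cv2.fitLine(P.astype(np.float32)[:,:2],cv2.DIST_HUBER,0,1e-3,1e-3).ravel(); 
    r=np.abs((P[:,0]-x)*vy-(P[:,1]-y)*vx)
    return np.array([x,y]),np.array([vx,vy]),np.median(r)
A,B,C,D=(327.6,214.6),(429,199.3),(446.9,307.5),(343.4,323.9)
for n,a,b,lo,hi,z in [('far x=110',A,B,.1,.9,.01),('near x=-130',D,C,.1,.9,.01),('deckside',A,D,.1,.25,.01),('deckedge',A,D,.25,.75,.04),('deckside2',A,D,.83,.95,.01),
  ('fence in lower?',(431,208),(447,297),.0,.12,.062),('deck far', (243,233),(254,312),.1,.9,.04)]:
    P=ray(c,edge(a,b,lo=lo,hi=hi),z); q,d,r=fit(P); an=np.degrees(np.arctan2(d[1],d[0])); print(n,q.round(4),an.round(2),r.round(5))
E
```

```text
[111  15 170] [120   6 118] [120   9 118] [85 16 96]
far x=110 [ 0.6942 -0.1269] -82.46 0.00025
near x=-130 [ 0.4582 -0.1578] -82.54 0.00024
deckside [ 0.6323 -0.0165] 7.14 0.00039
deckedge [ 0.5579 -0.0259] 7.55 0.00035
deckside2 [ 0.468  -0.0384] 8.12 0.00019
fence in lower? [ 0.6695 -0.2271] 8.8 0.00202
deck far [0.5561 0.1556] 7.65 0.00134
```

The plate on the deck, at px (289,268), measures about 148×108 mm, so it is the larger green plate; the one at (242,177) is smaller. The grey plate at (393,249) lies on the black one, and the brown look-alike is at (525,183). The stand yaw is about 7.5°, its origin is near (0.589,-0.164), and the stop face is near x=-65 mm.

```bash
cat >> h.py <<'E'
from scipy.spatial.transform import Rotation as Ro
YAW=np.radians(7.5); XH=np.array([np.cos(YAW),np.sin(YAW),0]); YH=np.array([-np.sin(YAW),np.cos(YAW),0]); ORG=XH*.5627+YH*-.2395
def st(p): p=np.asarray(p)-ORG; return np.stack([p@XH,p@YH,(p+ORG)[...,2]],-1)
def goal(x,y,z,yawrel):
    s=bot.sense(); R=Ro.from_euler('xyz',s['tcp_rot']); p=ORG+x*XH+y*YH; p[2]=z
    T=Ro.from_euler('xyz',[np.pi,0,YAW+np.radians(yawrel)])
    print('turn',(R.inv()*T).as_rotvec().round(4),'shift',(R.inv().apply(p-np.array(s['tool_pos']))).round(4),'world',p.round(4))
def show():
    s=bot.sense(); R=Ro.from_euler('xyz',s['tcp_rot']).as_matrix()
    f=s['ft_force']; print('t',round(s['time_s'],2),'stand',st(s['tool_pos']).round(4),'yawrel',np.degrees(np.arctan2(R[1,0],R[0,0])-YAW).round(2),'F stand',np.round([f@XH,f@YH,f[2]],2),'open',s['opening'],'q',np.round(s['qpos'],2))
E
python3 - <<'E'
from h import *
goal(.005,.365,.12,90); show()
E
```

```text
turn [-1.0000e-03  5.0000e-04  1.0741e+00] shift [-0.4393 -0.2687  0.111 ] world [0.5465 0.1985 0.12  ]
t 0.1 stand [-0.2532  0.8107  0.2307] yawrel 151.54 F stand [ 0.46 -0.09  0.85] open 0.9984263413694567 q [ 1.16  0.48  1.6  -0.    1.07 -0.05]
```

Emit:
play_rows(plan=[0,0,1.074,-0.439,-0.269,0.02,70,0,0,1.074,-0.439,-0.269,0.02,70,0,0,1.074,-0.439,-0.269,0.02,70,0,0,1.074,-0.439,-0.269,0.02,70,0,0,1.074,-0.439,-0.269,0.02,70,0,0,1.074,-0.439,-0.269,0.02,70,0,0,1.074,-0.439,-0.269,0.02,70,0,0,1.074,-0.439,-0.269,0.02,70])

```text
time_s: 0.77
tool_pos: [0.4361, 0.3411, 0.2182]
tcp_rot: [-3.141, 0.0, 1.77]
ft_force: [0.9, 0.1, 0.2]
opening: 0.702
```

```bash
python3 - <<'E'
from h import *
show(); goal(.005,.365,.12,90)
E
```

```text
t 0.77 stand [-0.0858  0.5207  0.2182] yawrel 93.9 F stand [ 0.95 -0.01  0.18] open 0.7016664418884213 q [0.61 0.36 1.83 0.   0.95 0.41]
turn [-0.0003  0.0001  0.0681] shift [-0.1615  0.08    0.0982] world [0.5465 0.1985 0.12  ]
```

Emit:
play_rows(plan=[0,0,0.068,-0.156,0.08,0.02,70,0,0,0.068,-0.156,0.08,0.02,70,0,0,0.068,-0.156,0.08,0.02,70,0,0,0.068,-0.156,0.08,0.04,70,0,0,0.068,-0.156,0.08,0.06,70,0,0,0.068,-0.156,0.08,0.08,70,0,0,0.068,-0.156,0.08,0.08,70])

```text
time_s: 1.35
tool_pos: [0.5438, 0.2045, 0.1345]
tcp_rot: [-3.136, 0.001, 1.706]
ft_force: [-1.7, -1.5, -1.7]
opening: 0.697
```

```bash
python3 - <<'E'
from h import *
show(); goal(.005,.365,.03,90)
c=bot.calibration('wrist')
p,d=bot.get_image('wrist'); cv2.imwrite('pics/w1.png',p[:,:,::-1])
p,d=bot.get_image('top'); cv2.imwrite('pics/t1.png',p[:,:,::-1])
E
```

```text
t 1.35 stand [0.0031 0.3713 0.1345] yawrel 90.22 F stand [-1.84 -1.25 -1.75] open 0.6967693831810904 q [0.31 0.5  1.84 0.   0.8  0.17]
turn [-0.0059  0.001   0.0038] shift [-0.0062  0.0025  0.1045] world [0.5465 0.1985 0.03  ]
```

View pics/w1.png

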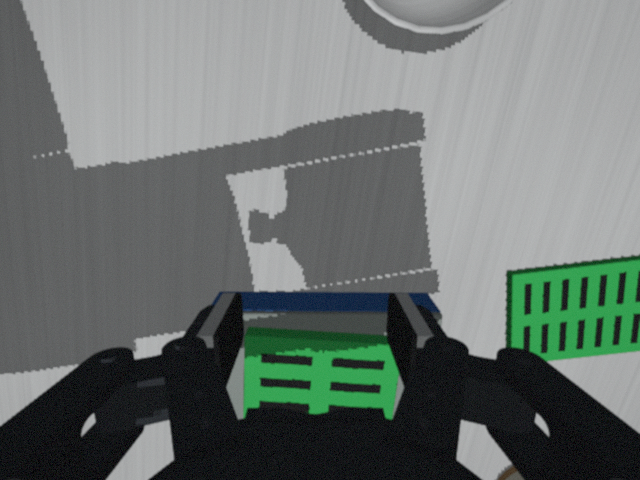

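View pics/t1.png

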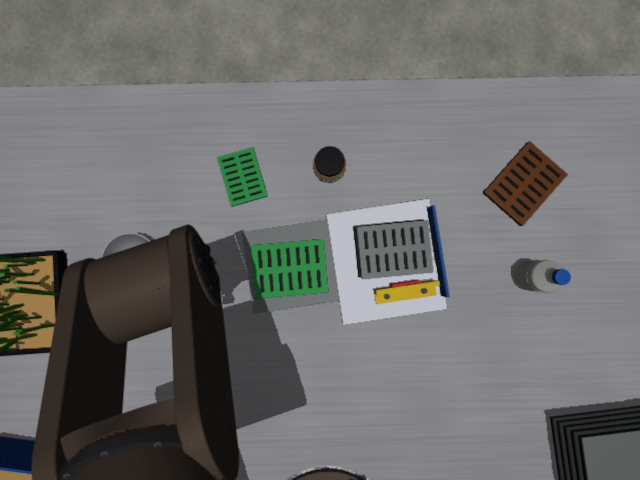

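Emit:
play_rows(plan=[0,0,0,0,0,0.03,70,0,0,0,0,0.06,70,0,0,0,0,0.09,70,0,0,0,0,0.1,70,0,0,0,0,0.106,70,0,0,0,0,0.108,70,0,0,0,0,0.108,70])

```text
invalid input
```

```bash
python3 - <<'E'
from h import *
show()
E
```

```text
t 1.45 stand [0.0045 0.373  0.1381] yawrel 90.34 F stand [0.11 0.05 0.49] open 0.7032917455984059 q [0.31 0.5  1.84 0.   0.81 0.17]
```

Emit:
play_rows(plan=[0,0,0,0,0,0.03,70,0,0,0,0,0,0.06,70,0,0,0,0,0,0.09,70,0,0,0,0,0,0.11,70,0,0,0,0,0,0.12,70,0,0,0,0,0,0.123,70,0,0,0,0,0,0.123,70])

```text
time_s: 2.03
tool_pos: [0.5459, 0.2071, 0.0161]
tcp_rot: [3.141, -0.0, 1.709]
ft_force: [-0.9, -0.0, 0.8]
opening: 0.697
```

```bash
python3 - <<'E'
from h import *
show()
E
```

```text
t 2.03 stand [0.0055 0.3736 0.0161] yawrel 90.4 F stand [-0.9   0.08  0.79] open 0.6966899477170377 q [0.31 0.68 1.9  0.   0.56 0.17]
```

Probe the bench downward in small steps.

Emit:
play_rows(plan=[0,0,0.007,0,0,0.008,70,0,0,0.007,0,0,0.011,70,0,0,0.007,0,0,0.013,70,0,0,0.007,0,0,0.014,70,0,0,0.007,0,0,0.015,70,0,0,0.007,0,0,0.015,70])

```text
time_s: 2.53
tool_pos: [0.5456, 0.2064, 0.0004]
tcp_rot: [3.141, -0.0, 1.701]
ft_force: [1.1, -0.1, -0.1]
opening: 0.701
```

```bash
python3 - <<'E'
from h import *
show()
E
```

```text
t 2.53 stand [0.0052 0.3729 0.0004] yawrel 89.94 F stand [ 1.09 -0.27 -0.12] open 0.7011466480826415 q [ 0.31  0.7   1.91 -0.    0.53  0.18]
```

Emit:
play_rows(plan=[0,0,0,0,0,0.001,70,0,0,0,0,0,0.002,70,0,0,0,0,0,0.003,70,0,0,0,0,0,0.004,70])

```text
time_s: 2.87
tool_pos: [0.5456, 0.2064, -0.0037]
tcp_rot: [3.142, -0.0, 1.701]
ft_force: [-0.1, 0.8, 0.7]
opening: 0.702
```

Emit:
play_rows(plan=[0,0,0,0,0,0.001,70,0,0,0,0,0,0.002,70])

```text
time_s: 3.03
tool_pos: [0.5456, 0.2065, -0.0052]
tcp_rot: [3.141, -0.0, 1.701]
ft_force: [-8.2, -3.5, 36.7]
opening: 0.704
```

Emit:
play_rows(plan=[0,0,0,0,0,0.001,70,0,0,0,0,0,0.002,70])

```text
time_s: 3.2
tool_pos: [0.5457, 0.2065, -0.0054]
tcp_rot: [3.141, -0.0, 1.701]
ft_force: [-16.2, -5.8, 75.7]
opening: 0.701
```

Emit:
play_rows(plan=[0,0,0,0,0,-0.02,70,0,0,0,0,0,-0.048,70,0,0,0,0,0,-0.048,70,0,0,0,0,0,-0.048,70])

```text
time_s: 3.53
tool_pos: [0.5466, 0.2068, 0.0417]
tcp_rot: [3.139, -0.001, 1.701]
ft_force: [0.3, 0.5, -0.9]
opening: 0.703
```

```bash
python3 - <<'E'
from h import *
show(); goal(.005,.34,.04,90)
E
```

```text
t 3.53 stand [0.0062 0.3732 0.0417] yawrel 89.95 F stand [ 0.38  0.47 -0.91] open 0.7030069569945109 q [0.31 0.64 1.9  0.   0.6  0.18]
turn [ 0.0028 -0.0005 -0.0009] shift [-0.0332 -0.0012  0.0017] world [0.5497 0.1737 0.04  ]
```

```bash
python3 - <<'E'
from h import *
c=bot.calibration('top')
print('grey',st(ray(c,[(359.3,226.4),(425.9,220.4),(433.4,271.8),(362,278.6)],.038)).round(4).tolist())
print('black left',st(ray(c,[(353.8,225.5),(359,277)],.024)).round(4).tolist())
E
```

```text
grey [[0.0696, 0.0767, 0.038], [0.0612, -0.0629, 0.038], [-0.0471, -0.0612, 0.038], [-0.0387, 0.0879, 0.038]]
black left [[0.0741, 0.0868, 0.024], [-0.035, 0.0926, 0.024]]
```

Emit:
play_rows(plan=[0,0,0,-0.01,-0.001,0.002,70,0,0,0,-0.02,-0.001,0.002,70,0,0,0,-0.03,-0.001,0.002,70,0,0,0,-0.036,-0.001,0.002,70,0,0,0,-0.039,-0.001,0.002,70,0,0,0,-0.041,-0.001,0.002,70])

```text
time_s: 4.03
tool_pos: [0.5498, 0.1647, 0.038]
tcp_rot: [-3.141, 0.0, 1.7]
ft_force: [-0.1, 0.4, 0.4]
opening: 0.701
```

Emit:
play_rows(plan=[0,0,0,-0.003,0,0,70,0,0,0,-0.006,0,0,70,0,0,0,-0.009,0,0,70,0,0,0,-0.012,0,0,70,0,0,0,-0.015,0,0,70,0,0,0,-0.018,0,0,70,0,0,0,-0.021,0,0,70,0,0,0,-0.024,0,0,70])

```text
time_s: 4.7
tool_pos: [0.553, 0.1416, 0.0384]
tcp_rot: [3.142, -0.0, 1.701]
ft_force: [-0.8, 1.7, -0.6]
opening: 0.698
```

```bash
python3 - <<'E'
from h import *
show()
p,d=bot.get_image('wrist'); cv2.imwrite('pics/w2.png',p[:,:,::-1])
p,d=bot.get_image('scene'); cv2.imwrite('pics/s2.png',cv2.resize(p[190:310,200:420,::-1],None,fx=3.6,fy=3.6))
E
```

```text
t 4.7 stand [0.004  0.3077 0.0384] yawrel 89.95 F stand [-0.58  1.82 -0.58] open 0.6975073312361294 q [0.2  0.63 1.93 0.   0.58 0.07]
```

View pics/s2.png

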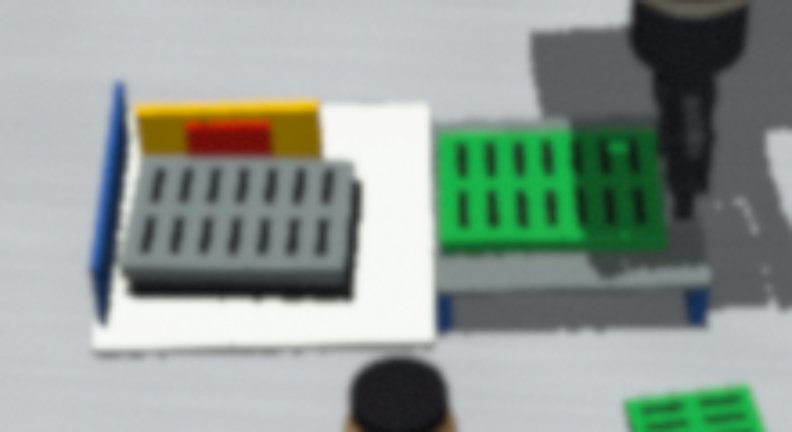

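Emit:
play_rows(plan=[0,0,0,-0.005,0,0,70,0,0,0,-0.01,0,0,70,0,0,0,-0.015,0,0,70,0,0,0,-0.02,0,0,70,0,0,0,-0.025,0,0,70,0,0,0,-0.03,0,0,70,0,0,0,-0.035,0,0,70,0,0,0,-0.04,0,0,70])

```text
time_s: 5.47
tool_pos: [0.5583, 0.1016, 0.0384]
tcp_rot: [3.141, 0.0, 1.701]
ft_force: [-1.4, 1.4, -0.0]
opening: 0.704
```

Emit:
play_rows(plan=[0,0,0,-0.005,0,0,70,0,0,0,-0.01,0,0,70,0,0,0,-0.015,0,0,70,0,0,0,-0.02,0,0,70,0,0,0,-0.025,0,0,70,0,0,0,-0.03,0,0,70])

```text
time_s: 5.97
tool_pos: [0.5621, 0.072, 0.0384]
tcp_rot: [3.142, -0.0, 1.701]
ft_force: [-0.1, 2.6, 0.2]
opening: 0.702
```

```bash
python3 - <<'E'
from h import *
show()
p,d=bot.get_image('top'); cv2.imwrite('pics/t3.png',cv2.resize(p[160:350,220:460,::-1],None,fx=3.2,fy=3.1))
p,d=bot.get_image('scene'); cv2.imwrite('pics/s3.png',cv2.resize(p[190:310,200:420,::-1],None,fx=3.6,fy=3.6))
E
```

```text
t 5.97 stand [0.004  0.2375 0.0384] yawrel 89.95 F stand [0.26 2.58 0.21] open 0.7016147500260971 q [ 0.07  0.63  1.94  0.    0.58 -0.06]
```

View pics/s3.png

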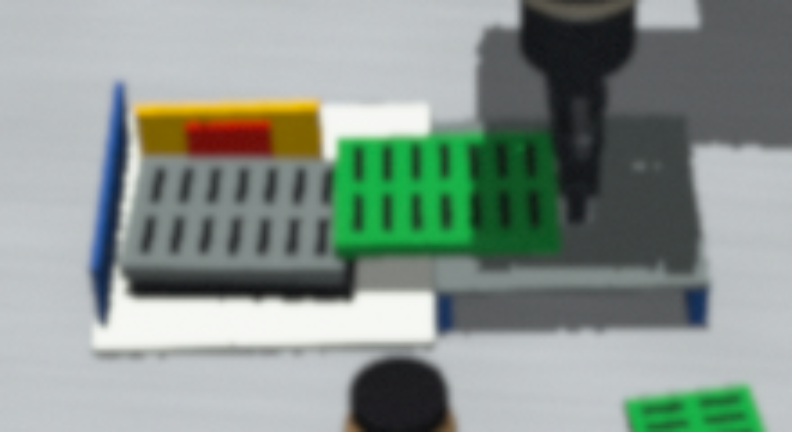

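View pics/t3.png

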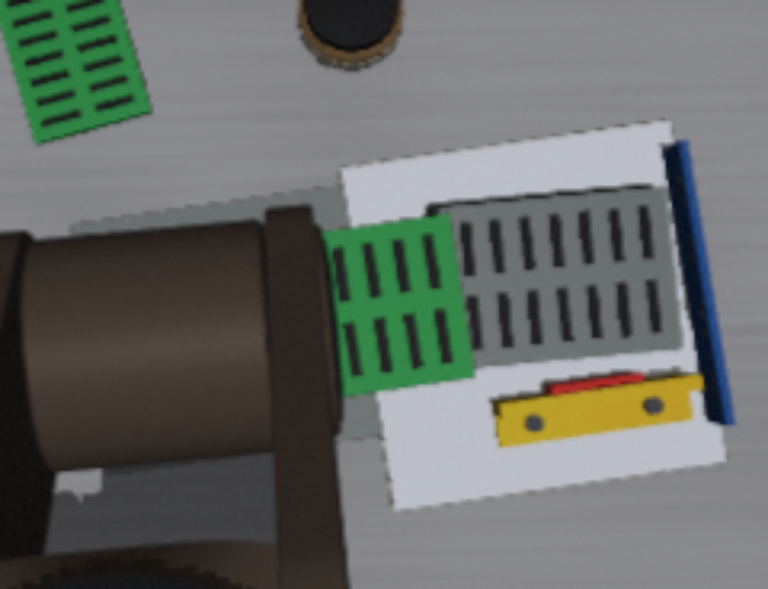

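Emit:
play_rows(plan=[0,0,0,-0.005,0,0,70,0,0,0,-0.01,0,0,70,0,0,0,-0.015,0,0,70,0,0,0,-0.02,0,0,70,0,0,0,-0.025,0,0,70,0,0,0,-0.03,0,0,70,0,0,0,-0.035,0,0,70,0,0,0,-0.04,0,0,70])

```text
time_s: 6.73
tool_pos: [0.5673, 0.0323, 0.0384]
tcp_rot: [3.141, 0.0, 1.701]
ft_force: [-0.7, 0.4, -0.1]
opening: 0.697
```

Emit:
play_rows(plan=[0,0,0,-0.005,0,0,70,0,0,0,-0.01,0,0,70,0,0,0,-0.015,0,0,70,0,0,0,-0.02,0,0,70,0,0,0,-0.025,0,0,70,0,0,0,-0.03,0,0,70,0,0,0,-0.034,0,0,70,0,0,0,-0.038,0,0,70])

```text
time_s: 7.4
tool_pos: [0.5722, -0.0053, 0.0384]
tcp_rot: [-3.142, -0.0, 1.701]
ft_force: [-0.2, 0.4, -0.0]
opening: 0.698
```

```bash
python3 - <<'E'
from h import *
show()
p,d=bot.get_image('top'); cv2.imwrite('pics/t4.png',cv2.resize(p[160:350,220:460,::-1],None,fx=3.2,fy=3.1))
p,d=bot.get_image('scene'); cv2.imwrite('pics/s4.png',cv2.resize(p[190:310,200:420,::-1],None,fx=3.6,fy=3.6))
E
```

```text
t 7.4 stand [0.0039 0.1595 0.0384] yawrel 89.94 F stand [-0.13  0.37 -0.04] open 0.6982142801261068 q [-0.06  0.63  1.92 -0.    0.58 -0.19]
```

View pics/s4.png

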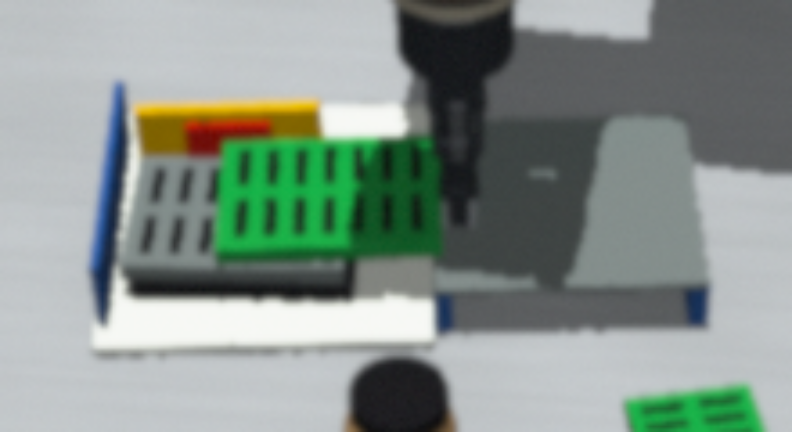

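View pics/t4.png

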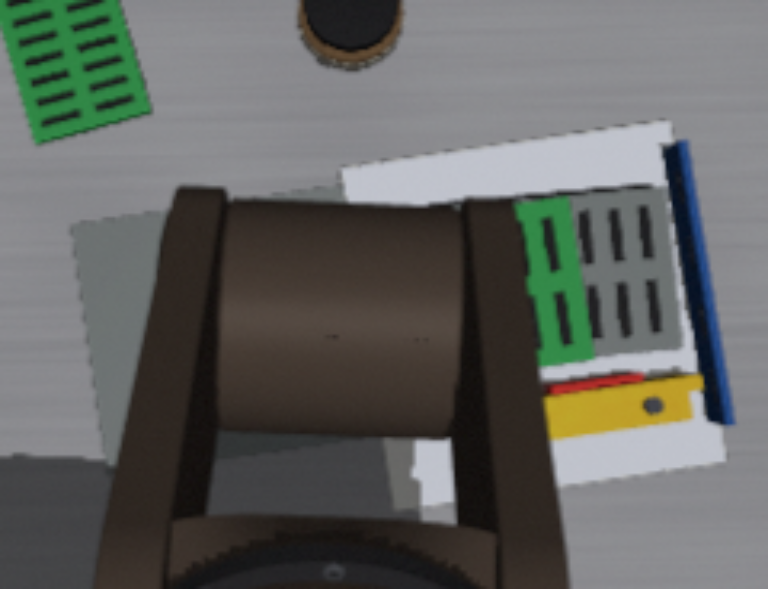

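Emit:
play_rows(plan=[0,0,0,-0.004,0,0,70,0,0,0,-0.008,0,0,70,0,0,0,-0.012,0,0,70,0,0,0,-0.016,0,0,70,0,0,0,-0.02,0,0,70,0,0,0,-0.024,0,0,70,0,0,0,-0.028,0,0,70,0,0,0,-0.032,0,0,70])

```text
time_s: 8.17
tool_pos: [0.5763, -0.0371, 0.0384]
tcp_rot: [-3.142, 0.0, 1.701]
ft_force: [-0.5, 1.1, -0.7]
opening: 0.702
```

Emit:
play_rows(plan=[0,0,0,-0.004,0,0,70,0,0,0,-0.008,0,0,70,0,0,0,-0.012,0,0,70,0,0,0,-0.016,0,0,70,0,0,0,-0.016,0,0,70])

```text
time_s: 8.58
tool_pos: [0.5786, -0.0533, 0.0384]
tcp_rot: [3.141, 0.0, 1.7]
ft_force: [0.6, 0.8, 0.0]
opening: 0.701
```

```bash
python3 - <<'E'
from h import *
show()
p,d=bot.get_image('scene'); cv2.imwrite('pics/s5.png',cv2.resize(p[190:310,200:420,::-1],None,fx=3.6,fy=3.6))
E
```

```text
t 8.58 stand [0.004  0.1112 0.0384] yawrel 89.92 F stand [0.67 0.71 0.04] open 0.7011256464522759 q [-0.14  0.64  1.9  -0.    0.6  -0.27]
```

View pics/s5.png

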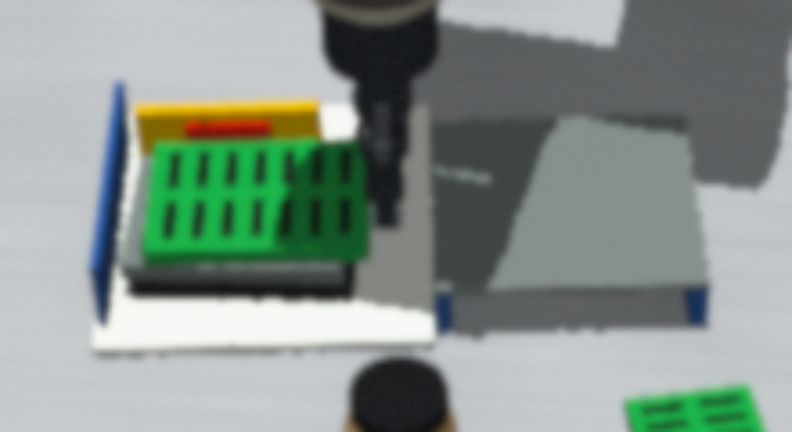

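Emit:
play_rows(plan=[0,0,0,0.002,0.004,0,70,0,0,0,0.002,0.008,0.01,70,0,0,0,0.002,0.008,0.018,70,0,0,0,0.002,0.008,0.024,70,0,0,0,0.002,0.008,0.028,70,0,0,0,0.002,0.008,0.029,70,0,0,0,0.002,0.008,0.029,70])

```text
time_s: 9.22
tool_pos: [0.5856, -0.0493, 0.0087]
tcp_rot: [-3.14, -0.0, 1.701]
ft_force: [-0.4, -0.3, -0.1]
opening: 0.699
```

```bash
python3 - <<'E'
from h import *
show()
E
```

```text
t 9.22 stand [0.0114 0.1141 0.0087] yawrel 89.95 F stand [-0.38 -0.21 -0.14] open 0.6990792926459036 q [-0.14  0.69  1.9  -0.    0.55 -0.27]
```

Emit:
play_rows(plan=[0,0,0,-0.002,0,0,70,0,0,0,-0.004,0,0,70,0,0,0,-0.006,0,0,70,0,0,0,-0.008,0,0,70,0,0,0,-0.01,0,0,70,0,0,0,-0.012,0,0,70,0,0,0,-0.014,0,0,70,0,0,0,-0.016,0,0,70])

```text
time_s: 9.88
tool_pos: [0.5879, -0.0652, 0.0095]
tcp_rot: [-3.141, -0.0, 1.701]
ft_force: [-2.4, 4.9, 3.7]
opening: 0.701
```

Emit:
play_rows(plan=[0,0,0,-0.001,0,0,70,0,0,0,-0.002,0,0,70,0,0,0,-0.003,0,0,70,0,0,0,-0.004,0,0,70,0,0,0,-0.005,0,0,70,0,0,0,-0.006,0,0,70])

```text
time_s: 10.38
tool_pos: [0.5879, -0.0706, 0.0094]
tcp_rot: [-3.14, -0.001, 1.7]
ft_force: [-4.8, 10.8, 6.2]
opening: 0.703
```

```bash
python3 - <<'E'
from h import *
show()
p,d=bot.get_image('scene'); cv2.imwrite('pics/s6.png',cv2.resize(p[190:310,200:420,::-1],None,fx=3.6,fy=3.6))
p,d=bot.get_image('top'); cv2.imwrite('pics/t6.png',cv2.resize(p[160:350,220:460,::-1],None,fx=3.2,fy=3.1))
E
```

```text
t 10.38 stand [0.011  0.0928 0.0094] yawrel 89.92 F stand [-3.36 11.37  6.2 ] open 0.7032493690235923 q [-0.17  0.7   1.88  0.    0.56 -0.3 ]
```

View pics/s6.png

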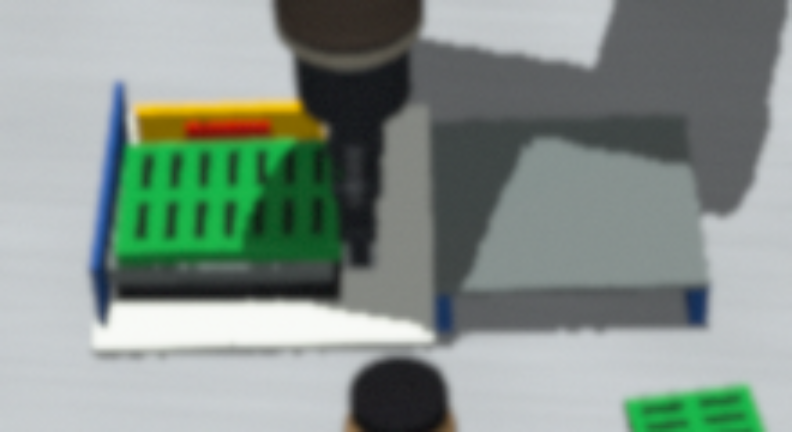

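View pics/t6.png

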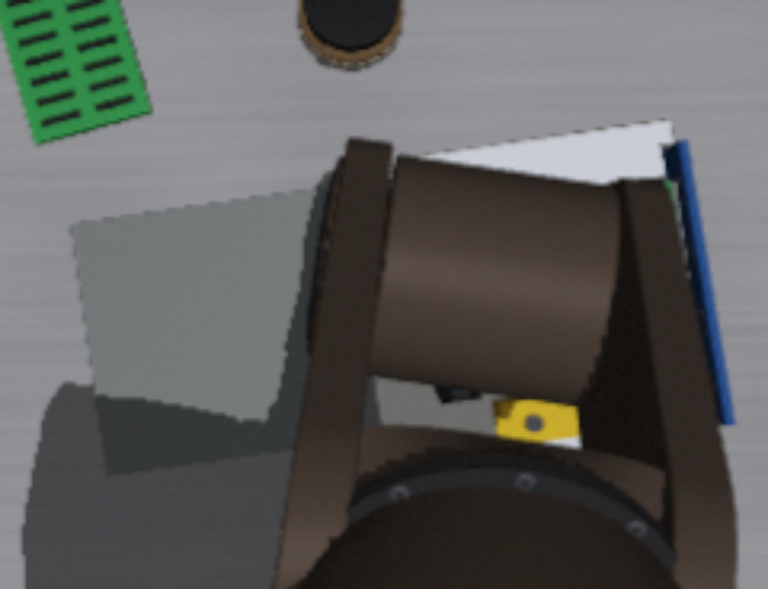

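```bash
python3 - <<'E'
from h import *
show()
p,d=bot.get_image('wrist'); cv2.imwrite('pics/w7.png',p[:,:,::-1])
p,d=bot.get_image('scene'); cv2.imwrite('pics/s7.png',cv2.resize(p[215:285,220:330,::-1],None,fx=7,fy=7,interpolation=cv2.INTER_CUBIC))
E
```

```text
t 10.48 stand [0.0109 0.0927 0.0094] yawrel 89.92 F stand [-3.25  9.29  6.37] open 0.7063082483367096 q [-0.17  0.7   1.88  0.    0.56 -0.3 ]
```

View pics/s7.png

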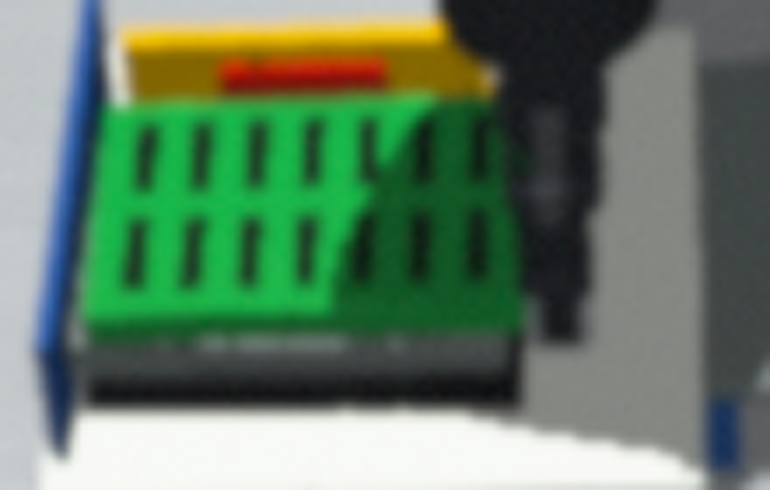

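View pics/w7.png

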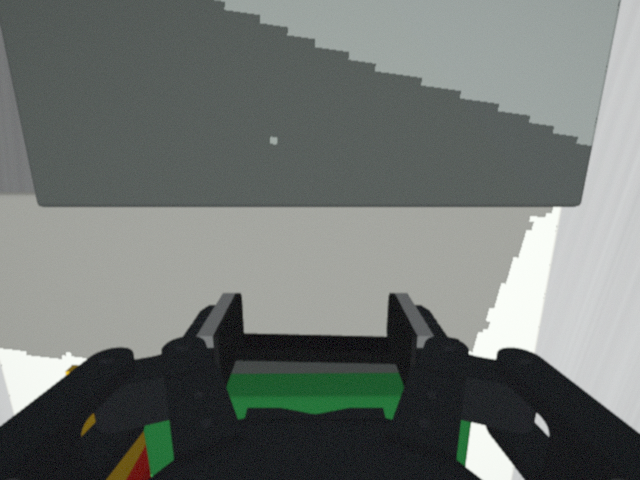

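```bash
python3 - <<'E'
from h import *
c=bot.calibration('wrist'); T=c['world_to_cam']; R=T[:3,:3]; o=-R.T@T[:3,3]; print('cam stand',st(o).round(4), 'axis', (R[2]@XH,R[2]@YH,R[2][2]))
im=cv2.imread('pics/w7.png'); 
for u in (250,320,385): print(u,[tuple(im[v,u]) for v in range(328,412,3)])
for v,z in [(334,.010),(360,.024),(374,.038),(394,.052)]: print(v,st(ray(c,[(320,v)],z)).round(4))
c=bot.calibration('scene')
for n,(x,y),z in [('green top',(522,318),.052),('black bot',(518,405),.010),('green fence corner',(85,318),.052),('black bot l',(88,402),.010),('deck edge',(705,400),.04),('tip l',(540,342),.0145)]:
    print(n,st(ray(c,[(220+x/7,215+y/7)],z)).round(4))
E
```

```text
cam stand [0.0104 0.1603 0.1521] axis (np.float64(-0.0016746185187265666), np.float64(-0.2679951594671397), np.float64(-0.9634188030939612))
250 [(np.uint8(161), np.uint8(166), np.uint8(163)), (np.uint8(159), np.uint8(164), np.uint8(163)), (np.uint8(54), np.uint8(55), np.uint8(54)), (np.uint8(26), np.uint8(18), np.uint8(23)), (np.uint8(6), np.uint8(7), np.uint8(16)), (np.uint8(24), np.uint8(23), np.uint8(23)), (np.uint8(14), np.uint8(14), np.uint8(15)), (np.uint8(25), np.uint8(28), np.uint8(25)), (np.uint8(28), np.uint8(25), np.uint8(18)), (np.uint8(28), np.uint8(23), np.uint8(16)), (np.uint8(13), np.uint8(15), np.uint8(12)), (np.uint8(57), np.uint8(60), np.uint8(55)), (np.uint8(74), np.uint8(74), np.uint8(69)), (np.uint8(69), np.uint8(70), np.uint8(68)), (np.uint8(72), np.uint8(75), np.uint8(65)), (np.uint8(61), np.uint8(78), np.uint8(56)), (np.uint8(46), np.uint8(89), np.uint8(37)), (np.uint8(48), np.uint8(93), np.uint8(31)), (np.uint8(39), np.uint8(86), np.uint8(28)), (np.uint8(45), np.uint8(88), np.uint8(32)), (np.uint8(48), np.uint8(92), np.uint8(30)), (np.uint8(47), np.uint8(90
[... 2425 characters left out ...]
0)), (np.uint8(43), np.uint8(87), np.uint8(26)), (np.uint8(49), np.uint8(90), np.uint8(29)), (np.uint8(48), np.uint8(91), np.uint8(32)), (np.uint8(53), np.uint8(110), np.uint8(36)), (np.uint8(56), np.uint8(112), np.uint8(34)), (np.uint8(61), np.uint8(117), np.uint8(38)), (np.uint8(59), np.uint8(117), np.uint8(41)), (np.uint8(56), np.uint8(113), np.uint8(35))]
334 [[0.0123 0.0801 0.01  ]]
360 [[0.0122 0.0764 0.024 ]]
374 [[0.012  0.0798 0.038 ]]
394 [[0.0118 0.0823 0.052 ]]
green top [[0.0746 0.0813 0.052 ]]
black bot [[0.0737 0.078  0.01  ]]
green fence corner [[ 0.0693 -0.0658  0.052 ]]
black bot l [[ 0.067  -0.0697  0.01  ]]
deck edge [[0.1036 0.1419 0.04  ]]
tip l [[0.0477 0.0855 0.0145]]
```

Emit:
play_rows(plan=[0,0,0,-0.0005,0,0,70,0,0,0,-0.001,0,0,70])

```text
time_s: 10.75
tool_pos: [0.5879, -0.0715, 0.0094]
tcp_rot: [-3.14, -0.001, 1.7]
ft_force: [-4.7, 10.9, 7.3]
opening: 0.699
```

```bash
python3 - <<'E'
from h import *
show()
E
```

```text
t 10.75 stand [0.0108 0.0919 0.0094] yawrel 89.92 F stand [-3.2  11.41  7.26] open 0.6993454178650597 q [-0.17  0.7   1.88  0.    0.56 -0.3 ]
```

Emit:
play_rows(plan=[0,0,0,0,0,-0.001,70,0,0,0,0,0,-0.001,70])

```text
time_s: 10.92
tool_pos: [0.5883, -0.072, 0.0103]
tcp_rot: [-3.14, -0.001, 1.701]
ft_force: [-1.6, 6.1, 0.8]
opening: 0.702
```

```bash
python3 - <<'E'
from h import *
show()
E
```

```text
t 10.92 stand [0.0111 0.0914 0.0103] yawrel 89.94 F stand [-0.8   6.25  0.8 ] open 0.7017598164948012 q [-0.17  0.7   1.88  0.    0.56 -0.3 ]
```

Emit:
play_rows(plan=[0,0,0,0,0,-0.001,70,0,0,0,0,0,-0.002,70])

```text
time_s: 11.08
tool_pos: [0.5887, -0.0722, 0.0122]
tcp_rot: [-3.141, -0.0, 1.701]
ft_force: [-0.1, 3.3, -2.6]
opening: 0.705
```

```bash
python3 - <<'E'
from h import *
show()
E
```

```text
t 11.08 stand [0.0115 0.0911 0.0122] yawrel 89.94 F stand [ 0.38  3.26 -2.59] open 0.7051529947359307 q [-0.17  0.69  1.88  0.    0.57 -0.3 ]
```

Emit:
play_rows(plan=[0,0,0,-0.001,0,0,70,0,0,0,-0.002,0,0,70])

```text
time_s: 11.25
tool_pos: [0.5887, -0.074, 0.0123]
tcp_rot: [-3.141, -0.001, 1.701]
ft_force: [-4.5, 9.1, 2.6]
opening: 0.701
```

```bash
python3 - <<'E'
from h import *
show()
p,d=bot.get_image('wrist'); cv2.imwrite('pics/w8.png',p[:,:,::-1])
E
```

```text
t 11.25 stand [0.0113 0.0893 0.0123] yawrel 89.94 F stand [-3.3   9.59  2.59] open 0.7009200903794345 q [-0.18  0.69  1.88  0.    0.57 -0.31]
```

View pics/w8.png

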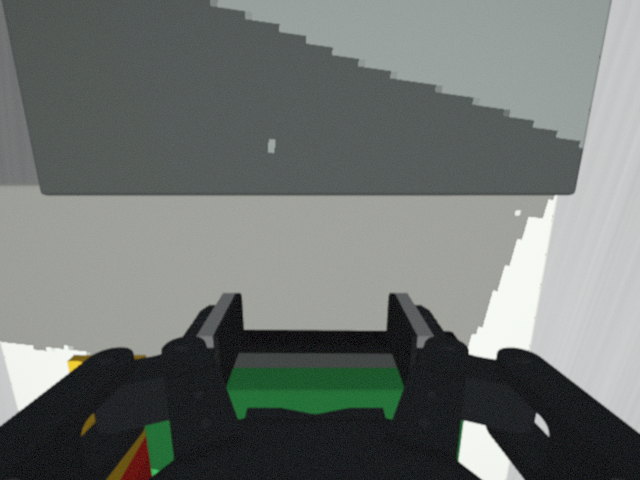

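```bash
cat >> h.py <<'E'
def layers(fn,cols=(250,285,320,355,385),vr=(322,410)):
    c=bot.calibration('wrist'); p,d=bot.get_image('wrist'); im=p[:,:,::-1]; cv2.imwrite(fn,im)
    for u in cols:
        a=cv2.GaussianBlur(im,(5,1),0)[:,u-3:u+4].mean(1).astype(float); g=a.mean(1); gr=a[:,1]-a[:,[0,2]].mean(1)
        vs=range(*vr)
        b0=next((v for v in vs if g[v]<90),None); 
        b1=next((v for v in range(b0+4,vr[1]) if g[v]>43),None)
        b2=next((v for v in range(b0+4,vr[1]) if gr[v]>22),None)
        b3=next((v for v in range((b2 or 0)+8,vr[1]) if a[v,1]>101),None)
        print(u,[(n,v,st(ray(c,[(u,v-.5)],z))[0][:2].round(4).tolist()) for n,v,z in (('blk bot',b0,.01),('blk/grey',b1,.024),('grey/green',b2,.038),('green top',b3,.052)) if v])
E
python3 - <<'E'
from h import *
layers('pics/w9.png'); show()
E
```

```text
250 [('blk bot', 330, [-0.0182, 0.0773]), ('blk/grey', 353, [-0.016, 0.0746]), ('grey/green', 368, [-0.0134, 0.0771]), ('green top', 390, [-0.011, 0.0783])]
285 [('blk bot', 330, [-0.0028, 0.0773]), ('blk/grey', 353, [-0.0017, 0.0746]), ('grey/green', 368, [-0.0005, 0.0771]), ('green top', 390, [0.0006, 0.0783])]
320 [('blk bot', 331, [0.0127, 0.0768]), ('blk/grey', 353, [0.0126, 0.0745]), ('grey/green', 368, [0.0124, 0.0771]), ('green top', 390, [0.0122, 0.0783])]
355 [('blk bot', 331, [0.0282, 0.0767]), ('blk/grey', 353, [0.0268, 0.0745]), ('grey/green', 368, [0.0253, 0.0771]), ('green top', 390, [0.0237, 0.0783])]
385 [('blk bot', 331, [0.0415, 0.0767]), ('blk/grey', 353, [0.039, 0.0745]), ('grey/green', 368, [0.0363, 0.0771]), ('green top', 390, [0.0337, 0.0783])]
t 11.35 stand [0.0113 0.0892 0.0123] yawrel 89.93 F stand [-2.38  5.9   1.12] open 0.7018963044168425 q [-0.18  0.69  1.88  0.    0.57 -0.31]
```

Emit:
play_rows(plan=[0,0,0,-0.0005,0,0,70,0,0,0,-0.001,0,0,70])

```text
time_s: 11.52
tool_pos: [0.5886, -0.0748, 0.0123]
tcp_rot: [-3.14, -0.001, 1.7]
ft_force: [-4.3, 9.6, 2.3]
opening: 0.701
```

Emit:
play_rows(plan=[0,0,0,-0.0005,0,0,70,0,0,0,-0.0005,0,0,70])

```text
time_s: 11.68
tool_pos: [0.5886, -0.0753, 0.0123]
tcp_rot: [-3.14, -0.001, 1.701]
ft_force: [-4.0, 8.1, 1.1]
opening: 0.7
```

```bash
python3 - <<'E'
from h import *
layers('pics/w10.png',(250,385)); show()
E
```

```text
250 [('blk bot', 330, [-0.0184, 0.0761]), ('blk/grey', 351, [-0.0161, 0.0743]), ('grey/green', 368, [-0.0136, 0.0759]), ('green top', 390, [-0.0111, 0.0771])]
385 [('blk bot', 330, [0.0413, 0.076]), ('blk/grey', 351, [0.0388, 0.0742]), ('grey/green', 368, [0.0361, 0.0758]), ('green top', 391, [0.0335, 0.0767])]
t 11.73 stand [0.0111 0.088  0.0123] yawrel 89.93 F stand [-2.61  8.56  1.39] open 0.6954345009532592 q [-0.18  0.69  1.88  0.    0.57 -0.31]
```

Emit:
play_rows(plan=[0,0,0,0.005,0,0,70,0,0,0,0.015,0,0,70,0,0,0,0.015,0,-0.03,70,0,0,0,0.015,0,-0.06,70,0,0,0,0.015,0,-0.09,70,0,0,0,0.015,0,-0.12,70,0,0,0.12,0.015,0,-0.12,70])

```text
time_s: 12.32
tool_pos: [0.5907, -0.0608, 0.138]
tcp_rot: [3.134, 0.002, 1.584]
ft_force: [1.3, 0.0, 0.6]
opening: 0.701
```

```bash
python3 - <<'E'
from h import *
show(); goal(.105,0,.12,0)
E
```

```text
t 12.32 stand [0.015  0.1021 0.138 ] yawrel 83.26 F stand [ 1.27 -0.14  0.6 ] open 0.7014297076861717 q [-0.15  0.51  1.82 -0.    0.8  -0.17]
turn [ 0.0077 -0.0045  1.4532] shift [-0.0908  0.1012  0.019 ] world [ 0.6932 -0.1503  0.12  ]
```

Emit:
play_rows(plan=[0,0,0.5,-0.04,0.04,0,70,0,0,0.5,-0.04,0.04,0,70,0,0,0.5,-0.04,0.04,0,70,0,0,0.5,-0.04,0.04,0,70,0,0,1,-0.091,0.101,0.01,70,0,0,1,-0.091,0.101,0.01,70,0,0,1,-0.091,0.101,0.01,70,0,0,1,-0.091,0.101,0.01,70])

```text
time_s: 12.98
tool_pos: [0.6908, -0.1518, 0.1217]
tcp_rot: [3.141, -0.0, 0.574]
ft_force: [-0.0, 0.3, 0.3]
opening: 0.699
```

```bash
python3 - <<'E'
from h import *
show(); goal(.105,0,.12,0)
E
```

```text
t 12.98 stand [ 0.1024 -0.0011  0.1217] yawrel 25.36 F stand [0.   0.33 0.34] open 0.6988677046517467 q [-0.26  0.67  1.55 -0.    0.93  0.74]
turn [ 0.0008 -0.0006  0.4426] shift [0.0028 0.0001 0.0017] world [ 0.6932 -0.1503  0.12  ]
```

Emit:
play_rows(plan=[0,0,0.443,0.002,0,0,70,0,0,0.443,0.002,0,0,70,0,0,0.443,0.002,0,0,70,0,0,0.443,0.002,0,0,70,0,0,0.443,0.002,0,0,70])

```text
time_s: 13.4
tool_pos: [0.6913, -0.1492, 0.1225]
tcp_rot: [3.141, -0.0, 0.134]
ft_force: [-0.0, 0.1, -0.1]
opening: 0.707
```

```bash
python3 - <<'E'
from h import *
show(); goal(.1,0,.012,0)
p,d=bot.get_image('wrist'); cv2.imwrite('pics/w11.png',p[:,:,::-1])
E
```

```text
t 13.4 stand [0.1033 0.0013 0.1225] yawrel 0.2 F stand [-0.03  0.05 -0.11] open 0.706835542994473 q [-0.26  0.67  1.55 -0.    0.93  1.18]
turn [ 0.0003 -0.0004  0.0035] shift [-0.0033  0.0013  0.1105] world [ 0.6883 -0.151   0.012 ]
```

View pics/w11.png

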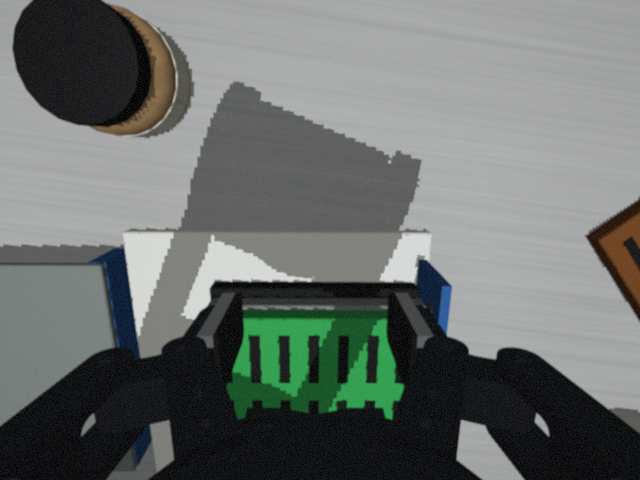

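```bash
python3 - <<'E'
from h import *
c=bot.calibration('wrist')
for uv,z in [((230,283),.01),((320,284),.01),((380,284),.01),((320,297),.024),((320,308),.038),((320,318),.052),((320,231),.01)]: print(uv,st(ray(c,[uv],z)).round(4))
E
```

```text
(230, 283) [[0.0684 0.0642 0.01  ]]
(320, 284) [[ 0.0681 -0.0033  0.01  ]]
(380, 284) [[ 0.0685 -0.0484  0.01  ]]
(320, 297) [[ 0.0638 -0.0032  0.024 ]]
(320, 308) [[ 0.0619 -0.003   0.038 ]]
(320, 318) [[ 0.0615 -0.0028  0.052 ]]
(320, 231) [[ 0.109  -0.0028  0.01  ]]
```

Emit:
play_rows(plan=[0,0,0.003,-0.001,0.001,0.03,70,0,0,0.003,-0.001,0.001,0.06,70,0,0,0.003,-0.001,0.001,0.085,70,0,0,0.003,-0.001,0.001,0.1,70,0,0,0.003,-0.001,0.001,0.11,70,0,0,0.003,-0.001,0.001,0.11,70])

```text
time_s: 13.95
tool_pos: [0.6894, -0.1505, 0.0106]
tcp_rot: [-3.141, 0.002, 0.136]
ft_force: [-0.3, 0.2, 0.1]
opening: 0.693
```

```bash
python3 - <<'E'
from h import *
show()
E
```

```text
t 13.95 stand [0.1011 0.0003 0.0106] yawrel 0.3 F stand [-0.31  0.21  0.06] open 0.6932394629386632 q [-0.26  0.8   1.6  -0.    0.74  1.18]
```

Emit:
play_rows(plan=[0,0,0.005,-0.003,0,0,70,0,0,0.005,-0.006,0,0,70,0,0,0.005,-0.009,0,0,70,0,0,0.005,-0.012,0,0,70,0,0,0.005,-0.015,0,0,70,0,0,0.005,-0.017,0,0,70,0,0,0.005,-0.019,0,0,70,0,0,0.005,-0.021,0,0,70])

```text
time_s: 14.62
tool_pos: [0.67, -0.1538, 0.0127]
tcp_rot: [3.141, -0.002, 0.13]
ft_force: [4.5, 2.1, -0.4]
opening: 0.698
```

Emit:
play_rows(plan=[0,0,0,-0.002,0,0,70,0,0,0,-0.004,0,0,70,0,0,0,-0.006,0,0,70,0,0,0,-0.008,0,0,70,0,0,0,-0.01,0,0,70])

```text
time_s: 15.03
tool_pos: [0.6604, -0.155, 0.0127]
tcp_rot: [3.141, -0.002, 0.13]
ft_force: [4.6, 2.4, 1.4]
opening: 0.7
```

```bash
python3 - <<'E'
from h import *
show()
layers('pics/w12.png',(250,320,385),(300,410)); 
E
```

```text
t 15.03 stand [ 0.0718 -0.0003  0.0127] yawrel -0.07 F stand [4.87 1.73 1.43] open 0.7001906751715146 q [-0.28  0.77  1.67  0.    0.7   1.17]
250 [('blk bot', 330, [0.0592, 0.028]), ('blk/grey', 362, [0.0523, 0.0259]), ('grey/green', 390, [0.0495, 0.0237])]
320 [('blk bot', 330, [0.0592, -0.0031]), ('blk/grey', 362, [0.0522, -0.0029]), ('grey/green', 390, [0.0494, -0.0027])]
385 [('blk bot', 329, [0.0596, -0.0319]), ('blk/grey', 362, [0.0522, -0.0296]), ('grey/green', 390, [0.0494, -0.0272])]
```

View pics/w12.png

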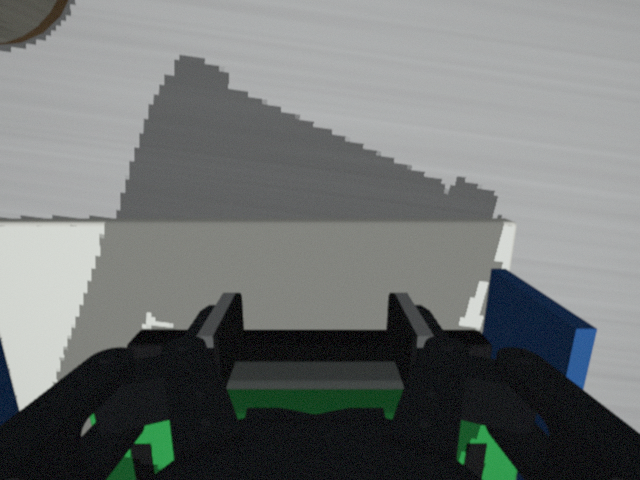

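Emit:
play_rows(plan=[0,0,0,-0.0015,0,0,70,0,0,0,-0.003,0,0,70,0,0,0,-0.0045,0,0,70,0,0,0,-0.006,0,0,70,0,0,0,-0.0075,0,0,70,0,0,0,-0.009,0,0,70])

```text
time_s: 15.58
tool_pos: [0.6516, -0.1562, 0.0127]
tcp_rot: [3.141, -0.002, 0.13]
ft_force: [5.5, 2.1, 0.2]
opening: 0.701
```

```bash
python3 - <<'E'
from h import *
show()
layers('pics/w13.png',(250,320,385),(300,410)); 
p,d=bot.get_image('scene'); cv2.imwrite('pics/s13.png',cv2.resize(p[200:300,210:340,::-1],None,fx=6,fy=6,interpolation=cv2.INTER_CUBIC))
E
```

```text
t 15.58 stand [ 0.0629 -0.0004  0.0127] yawrel -0.07 F stand [5.68 1.4  0.17] open 0.7013495945285795 q [-0.28  0.76  1.69  0.    0.68  1.16]
250 [('blk bot', 330, [0.0504, 0.028]), ('blk/grey', 362, [0.0434, 0.0259]), ('grey/green', 385, [0.0428, 0.0235])]
320 [('blk bot', 330, [0.0503, -0.0031]), ('blk/grey', 362, [0.0434, -0.0029]), ('grey/green', 385, [0.0428, -0.0027])]
385 [('blk bot', 329, [0.0508, -0.0319]), ('blk/grey', 362, [0.0433, -0.0297]), ('grey/green', 385, [0.0427, -0.0271])]
```

View pics/s13.png

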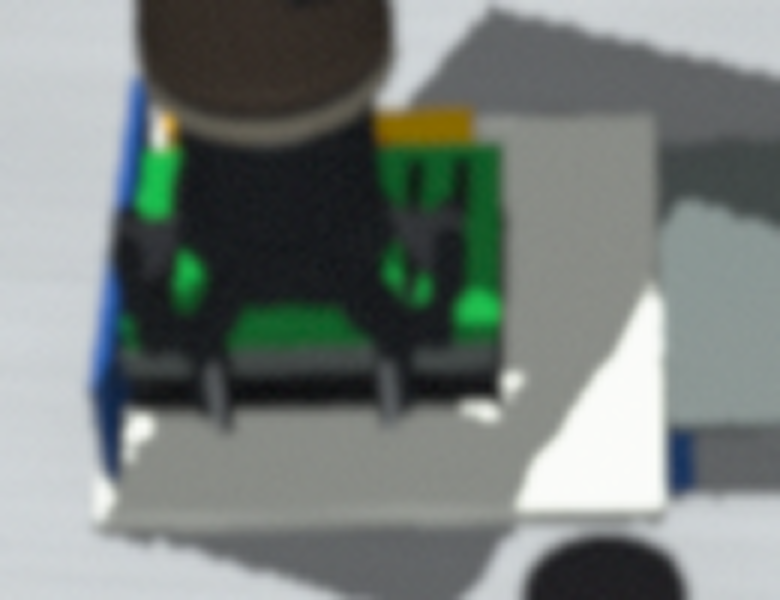

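View pics/w13.png

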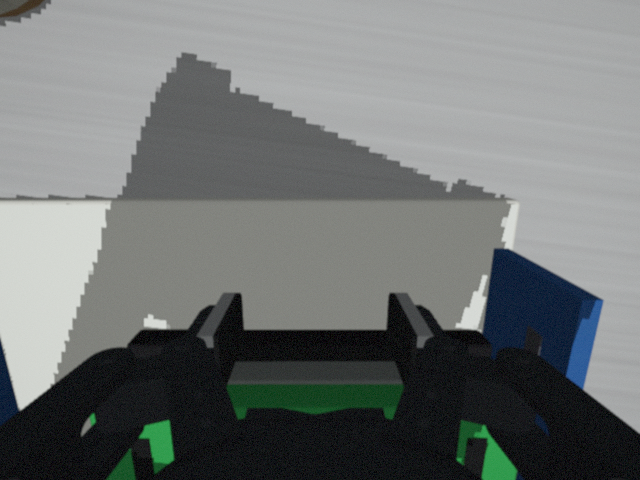

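Emit:
play_rows(plan=[0,0,0,-0.001,0,0,70,0,0,0,-0.002,0,0,70,0,0,0,-0.003,0,0,70])

```text
time_s: 15.93
tool_pos: [0.6488, -0.1567, 0.0127]
tcp_rot: [3.141, -0.002, 0.13]
ft_force: [5.3, 1.2, -0.0]
opening: 0.699
```

Emit:
play_rows(plan=[0,0,0,-0.001,0,0,70,0,0,0,-0.002,0,0,70])

```text
time_s: 16.1
tool_pos: [0.6468, -0.157, 0.0127]
tcp_rot: [3.141, -0.002, 0.13]
ft_force: [6.4, 0.5, -0.7]
opening: 0.702
```

```bash
python3 - <<'E'
from h import *
show()
layers('pics/w14.png',(250,320,385),(300,410)); 
E
```

```text
t 16.1 stand [ 0.0581 -0.0006  0.0127] yawrel -0.06 F stand [ 6.42 -0.35 -0.71] open 0.7024995797490091 q [-0.28  0.76  1.71  0.    0.68  1.16]
250 [('blk bot', 330, [0.0455, 0.0278]), ('blk/grey', 353, [0.0427, 0.0255]), ('grey/green', 373, [0.0431, 0.0231])]
320 [('blk bot', 330, [0.0454, -0.0033]), ('blk/grey', 353, [0.0427, -0.0031]), ('grey/green', 373, [0.0431, -0.0029])]
385 [('blk bot', 329, [0.0459, -0.0321]), ('blk/grey', 352, [0.0431, -0.0296]), ('grey/green', 373, [0.043, -0.027])]
```

Emit:
play_rows(plan=[0,0,0,-0.0005,0,0,70,0,0,0,-0.001,0,0,70])

```text
time_s: 16.32
tool_pos: [0.6459, -0.1571, 0.0128]
tcp_rot: [3.141, -0.002, 0.13]
ft_force: [6.7, 0.4, -0.1]
opening: 0.704
```

Emit:
play_rows(plan=[0,0,0,-0.0005,0,0,70,0,0,0,-0.0005,0,0,70])

```text
time_s: 16.48
tool_pos: [0.6453, -0.1572, 0.0127]
tcp_rot: [3.141, -0.002, 0.13]
ft_force: [6.2, 0.7, -0.5]
opening: 0.696
```

Emit:
play_rows(plan=[0,0,0,-0.0005,0,0,70,0,0,0,-0.0005,0,0,70])

```text
time_s: 16.65
tool_pos: [0.6448, -0.1573, 0.0127]
tcp_rot: [3.141, -0.002, 0.13]
ft_force: [6.3, 1.1, -0.3]
opening: 0.699
```

```bash
python3 - <<'E'
from h import *
show()
layers('pics/w15.png',(250,320,385),(300,410)); 
E
```

```text
t 16.65 stand [ 0.056  -0.0006  0.0127] yawrel -0.06 F stand [ 6.38  0.31 -0.3 ] open 0.6985332124079615 q [-0.28  0.76  1.71  0.    0.67  1.16]
250 [('blk bot', 330, [0.0435, 0.0278]), ('blk/grey', 348, [0.043, 0.0254]), ('grey/green', 368, [0.0432, 0.023])]
320 [('blk bot', 330, [0.0434, -0.0033]), ('blk/grey', 348, [0.043, -0.0031]), ('grey/green', 368, [0.0432, -0.0029])]
385 [('blk bot', 328, [0.0444, -0.0321]), ('blk/grey', 348, [0.0429, -0.0295]), ('grey/green', 368, [0.0431, -0.0269])]
```

Nearly flush; small single steps until the force climbs.

Emit:
play_rows(plan=[0,0,0,-0.0004,0,0,70,0,0,0,-0.0004,0,0,70])

```text
time_s: 16.87
tool_pos: [0.6446, -0.1573, 0.0127]
tcp_rot: [3.141, -0.002, 0.13]
ft_force: [7.5, 1.3, -1.4]
opening: 0.702
```

Emit:
play_rows(plan=[0,0,0,-0.0004,0,0,70,0,0,0,-0.0004,0,0,70])

```text
time_s: 17.03
tool_pos: [0.6446, -0.1573, 0.0128]
tcp_rot: [3.141, -0.003, 0.13]
ft_force: [9.2, 2.1, -2.5]
opening: 0.698
```

```bash
python3 - <<'E'
from h import *
show()
layers('pics/w16.png',(250,320,385),(300,410)); 
E
```

```text
t 17.03 stand [ 0.0558 -0.0006  0.0128] yawrel -0.06 F stand [ 9.37  0.9  -2.48] open 0.6983109443994095 q [-0.29  0.76  1.71  0.    0.67  1.16]
250 [('blk bot', 330, [0.0432, 0.0278]), ('blk/grey', 347, [0.0432, 0.0254]), ('grey/green', 368, [0.0429, 0.023])]
320 [('blk bot', 330, [0.0432, -0.0033]), ('blk/grey', 347, [0.0432, -0.0031]), ('grey/green', 368, [0.0429, -0.0029])]
385 [('blk bot', 328, [0.0441, -0.0321]), ('blk/grey', 347, [0.0431, -0.0295]), ('grey/green', 368, [0.0429, -0.0269])]
```

Emit:
play_rows(plan=[0,0,0,0.005,0,0,70,0,0,0,0.02,0,0,70,0,0,0,0.02,0,-0.03,70,0,0,0,0.02,0,-0.06,70,0,0,0,0.02,0,-0.09,70,0,0,0,0.02,0,-0.11,70,0,0,0,0.02,0,-0.11,70])

```text
time_s: 17.67
tool_pos: [0.6649, -0.1552, 0.127]
tcp_rot: [3.139, -0.005, 0.13]
ft_force: [1.0, 0.1, 0.0]
opening: 0.706
```

```bash
python3 - <<'E'
from h import *
show(); goal(-.008,.112,.12,90)
p,d=bot.get_image('scene'); cv2.imwrite('pics/s17.png',cv2.resize(p[200:300,210:340,::-1],None,fx=6,fy=6,interpolation=cv2.INTER_CUBIC))
E
```

```text
t 17.67 stand [ 0.0763 -0.0012  0.127 ] yawrel -0.06 F stand [ 1.   -0.08  0.03] open 0.7057080155200997 q [-0.27  0.63  1.61 -0.    0.9   1.17]
turn [ 0.0058 -0.0021 -1.5718] shift [-0.0844 -0.1131  0.0063] world [ 0.5666 -0.054   0.12  ]
```

View pics/s17.png

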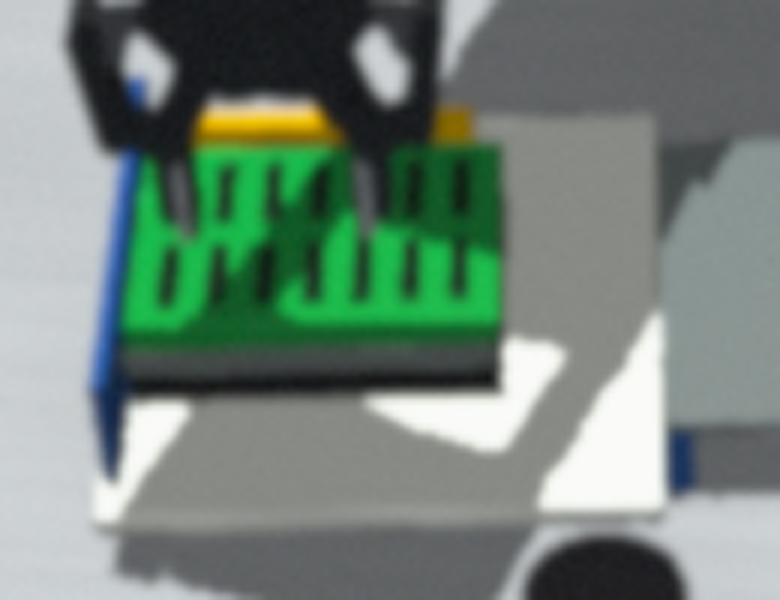

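Emit:
play_rows(plan=[0,0,-0.6,-0.03,-0.05,0,70,0,0,-0.6,-0.03,-0.05,0,70,0,0,-0.6,-0.03,-0.05,0,70,0,0,-0.6,-0.03,-0.05,0,70,0,0,-1,-0.084,-0.113,0,70,0,0,-1,-0.084,-0.113,0,70,0,0,-1,-0.084,-0.113,0,70,0,0,-1,-0.084,-0.113,0,70])

```text
time_s: 18.38
tool_pos: [0.5619, -0.0519, 0.1212]
tcp_rot: [-3.138, 0.001, 1.138]
ft_force: [1.0, -0.4, -0.1]
opening: 0.698
```

```bash
python3 - <<'E'
from h import *
show(); goal(-.008,.112,.12,90)
E
```

```text
t 18.38 stand [-0.0124  0.1147  0.1212] yawrel 57.68 F stand [ 0.98 -0.56 -0.11] open 0.697855123690786 q [-0.15  0.5   1.89 -0.    0.75  0.29]
turn [-3.900e-03  1.000e-04 -5.641e-01] shift [0.     0.0052 0.0012] world [ 0.5666 -0.054   0.12  ]
```

Emit:
play_rows(plan=[0,0,-0.564,0,0.003,0,70,0,0,-0.564,0,0.003,0,70,0,0,-0.564,0,0.003,0,70,0,0,-0.564,0,0.003,0,70,0,0,-0.564,0,0.003,0,70,0,0,-0.564,0,0.003,0,70])

```text
time_s: 18.88
tool_pos: [0.5667, -0.0546, 0.1213]
tcp_rot: [-3.139, -0.0, 1.697]
ft_force: [-0.1, 0.1, -1.1]
opening: 0.703
```

```bash
python3 - <<'E'
from h import *
show(); goal(-.008,.110,.012,90)
p,d=bot.get_image('wrist'); cv2.imwrite('pics/w18.png',p[:,:,::-1])
E
```

```text
t 18.88 stand [-0.008   0.1114  0.1213] yawrel 89.75 F stand [-0.04  0.1  -1.1 ] open 0.7032079936263075 q [-0.15  0.51  1.88 -0.    0.75 -0.28]
turn [-0.0021 -0.0005 -0.0044] shift [-0.0015  0.0003  0.1093] world [ 0.5669 -0.056   0.012 ]
```

View pics/w18.png

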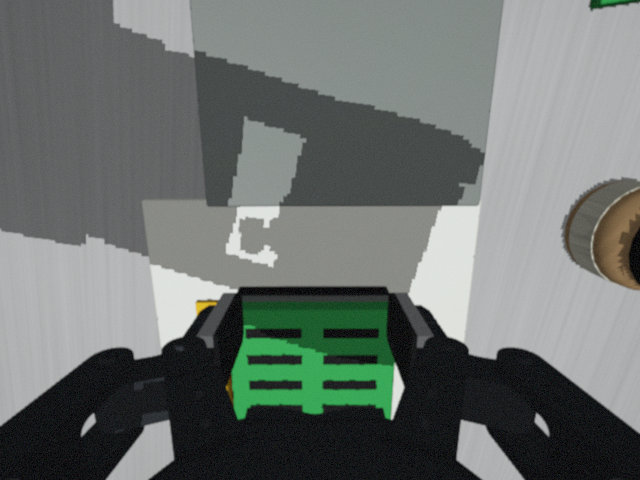

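Emit:
play_rows(plan=[0,0,-0.004,-0.001,0.008,0.03,70,0,0,-0.004,-0.001,0.008,0.06,70,0,0,-0.004,-0.001,0.008,0.085,70,0,0,-0.004,-0.001,0.008,0.1,70,0,0,-0.004,-0.001,0.008,0.109,70,0,0,-0.004,-0.001,0.008,0.109,70])

```text
time_s: 19.43
tool_pos: [0.5741, -0.0545, 0.0113]
tcp_rot: [-3.138, -0.001, 1.696]
ft_force: [-1.7, -0.7, 0.2]
opening: 0.697
```

Emit:
play_rows(plan=[0,0,0,-0.004,0,0,70,0,0,0,-0.008,0,0,70,0,0,0,-0.012,0,0,70,0,0,0,-0.015,0,0,70,0,0,0,-0.017,0,0,70,0,0,0,-0.019,0,0,70,0,0,0,-0.0205,0,0,70,0,0,0,-0.0205,0,0,70])

```text
time_s: 20.1
tool_pos: [0.5783, -0.0753, 0.0135]
tcp_rot: [3.141, 0.0, 1.698]
ft_force: [0.4, -1.0, 0.1]
opening: 0.699
```

```bash
python3 - <<'E'
from h import *
show()
layers('pics/w19.png',(250,320,385),(300,410)); 
E
```

```text
t 20.1 stand [0.0008 0.0893 0.0135] yawrel 89.76 F stand [ 0.3  -1.01  0.12] open 0.6991119491825905 q [-0.18  0.68  1.91 -0.    0.55 -0.31]
250 [('blk bot', 332, [-0.029, 0.0758]), ('blk/grey', 353, [-0.0268, 0.074]), ('grey/green', 369, [-0.0243, 0.0761])]
320 [('blk bot', 332, [0.0022, 0.0757]), ('blk/grey', 353, [0.002, 0.0739]), ('grey/green', 369, [0.0018, 0.076])]
385 [('blk bot', 331, [0.0313, 0.076]), ('blk/grey', 353, [0.0287, 0.0738]), ('grey/green', 369, [0.026, 0.0758])]
```

Correct yaw by 0.25° and push the last couple of mm in small steps.

Emit:
play_rows(plan=[0,0,-0.004,-0.0005,0,0,70,0,0,-0.004,-0.001,0,0,70,0,0,-0.004,-0.0015,0,0,70])

```text
time_s: 20.4
tool_pos: [0.5783, -0.0764, 0.0133]
tcp_rot: [-3.141, -0.0, 1.702]
ft_force: [-0.1, 0.3, -0.2]
opening: 0.701
```

Emit:
play_rows(plan=[0,0,0,-0.0005,0,0,70,0,0,0,-0.0005,0,0,70])

```text
time_s: 20.57
tool_pos: [0.5784, -0.0769, 0.0134]
tcp_rot: [-3.142, -0.0, 1.702]
ft_force: [-0.2, 1.2, -0.3]
opening: 0.704
```

Emit:
play_rows(plan=[0,0,0,-0.0005,0,0,70,0,0,0,-0.0005,0,0,70])

```text
time_s: 20.73
tool_pos: [0.5783, -0.0771, 0.0133]
tcp_rot: [-3.141, -0.0, 1.702]
ft_force: [0.1, 5.7, -0.0]
opening: 0.702
```

```bash
python3 - <<'E'
from h import *
show()
layers('pics/w20.png',(250,320,385),(300,410)); 
E
```

```text
t 20.73 stand [0.0006 0.0876 0.0133] yawrel 90.0 F stand [ 0.8   5.62 -0.04] open 0.7019261110498018 q [-0.18  0.68  1.91  0.    0.55 -0.32]
250 [('blk bot', 329, [-0.029, 0.0756]), ('blk/grey', 349, [-0.0267, 0.0741]), ('grey/green', 366, [-0.0242, 0.0756])]
320 [('blk bot', 329, [0.0021, 0.0756]), ('blk/grey', 349, [0.0019, 0.0741]), ('grey/green', 366, [0.0017, 0.0756])]
385 [('blk bot', 328, [0.031, 0.076]), ('blk/grey', 349, [0.0285, 0.0741]), ('grey/green', 366, [0.0258, 0.0756])]
```

Emit:
play_rows(plan=[0,0,0,-0.0005,0,0,70,0,0,0,-0.0005,0,0,70])

```text
time_s: 20.95
tool_pos: [0.5784, -0.0774, 0.0133]
tcp_rot: [-3.141, -0.001, 1.702]
ft_force: [-0.0, 6.8, 0.5]
opening: 0.7
```

Emit:
play_rows(plan=[0,0,0,-0.0004,0,0,70,0,0,0,-0.0004,0,0,70])

```text
time_s: 21.12
tool_pos: [0.5784, -0.0777, 0.0133]
tcp_rot: [-3.141, -0.001, 1.702]
ft_force: [-0.1, 8.9, 1.1]
opening: 0.699
```

Emit:
play_rows(plan=[0,0,0,-0.0004,0,0,70,0,0,0,-0.0004,0,0,70])

```text
time_s: 21.28
tool_pos: [0.5784, -0.0781, 0.0133]
tcp_rot: [-3.141, -0.001, 1.702]
ft_force: [1.1, 9.4, 0.7]
opening: 0.695
```

```bash
python3 - <<'E'
from h import *
show()
layers('pics/w21.png',(250,320,385),(300,410)); 
E
```

```text
t 21.28 stand [0.0006 0.0866 0.0133] yawrel 90.0 F stand [2.29 9.17 0.73] open 0.6950957537722626 q [-0.19  0.68  1.9   0.    0.55 -0.32]
250 [('blk bot', 329, [-0.0291, 0.0745]), ('blk/grey', 347, [-0.0267, 0.074]), ('grey/green', 367, [-0.0243, 0.0742])]
320 [('blk bot', 329, [0.0021, 0.0745]), ('blk/grey', 347, [0.0019, 0.074]), ('grey/green', 367, [0.0017, 0.0742])]
385 [('blk bot', 328, [0.031, 0.075]), ('blk/grey', 347, [0.0284, 0.074]), ('grey/green', 367, [0.0258, 0.0742])]
```

Emit:
play_rows(plan=[0,0,0,-0.0004,0,0,70,0,0,0,-0.0004,0,0,70])

```text
time_s: 21.5
tool_pos: [0.5785, -0.0784, 0.0133]
tcp_rot: [-3.141, -0.001, 1.702]
ft_force: [0.8, 10.6, 1.2]
opening: 0.703
```

Emit:
play_rows(plan=[0,0,0,-0.0004,0,0,70,0,0,0,-0.0004,0,0,70])

```text
time_s: 21.67
tool_pos: [0.5784, -0.0784, 0.0133]
tcp_rot: [-3.141, -0.001, 1.702]
ft_force: [1.5, 15.1, 1.2]
opening: 0.701
```

```bash
python3 - <<'E'
from h import *
show()
layers('pics/w22.png',(250,320,385),(300,410)); 
E
```

```text
t 21.67 stand [0.0006 0.0863 0.0133] yawrel 89.99 F stand [ 3.5  14.75  1.17] open 0.7012339636487653 q [-0.19  0.68  1.9   0.    0.55 -0.32]
250 [('blk bot', 329, [-0.0291, 0.0743]), ('blk/grey', 346, [-0.0267, 0.0742]), ('grey/green', 366, [-0.0243, 0.0743])]
320 [('blk bot', 329, [0.0021, 0.0742]), ('blk/grey', 346, [0.0019, 0.0742]), ('grey/green', 366, [0.0017, 0.0743])]
385 [('blk bot', 328, [0.031, 0.0747]), ('blk/grey', 347, [0.0284, 0.0737]), ('grey/green', 367, [0.0258, 0.0739])]
```

Emit:
play_rows(plan=[0,0,0,0.003,0,0,70,0,0,0,0.018,0,0,70,0,0,0,0.018,0,-0.03,70,0,0,0,0.018,0,-0.06,70,0,0,0,0.018,0,-0.09,70,0,0,0,0.018,0,-0.11,70,0,0,0,0.018,0,-0.11,70])

```text
time_s: 22.3
tool_pos: [0.5785, -0.0612, 0.1275]
tcp_rot: [3.136, 0.002, 1.702]
ft_force: [1.6, 0.6, 0.0]
opening: 0.698
```

```bash
python3 - <<'E'
from h import *
show(); goal(.105,0,.12,0)
p,d=bot.get_image('scene'); cv2.imwrite('pics/s23.png',cv2.resize(p[200:300,210:340,::-1],None,fx=6,fy=6,interpolation=cv2.INTER_CUBIC))
E
```

```text
t 22.3 stand [0.0029 0.1033 0.1275] yawrel 90.02 F stand [1.62 0.39 0.02] open 0.6979511406974509 q [-0.16  0.51  1.86 -0.    0.77 -0.29]
turn [ 0.0058 -0.0031  1.5712] shift [-0.1033  0.102   0.0082] world [ 0.6932 -0.1503  0.12  ]
```

View pics/s23.png

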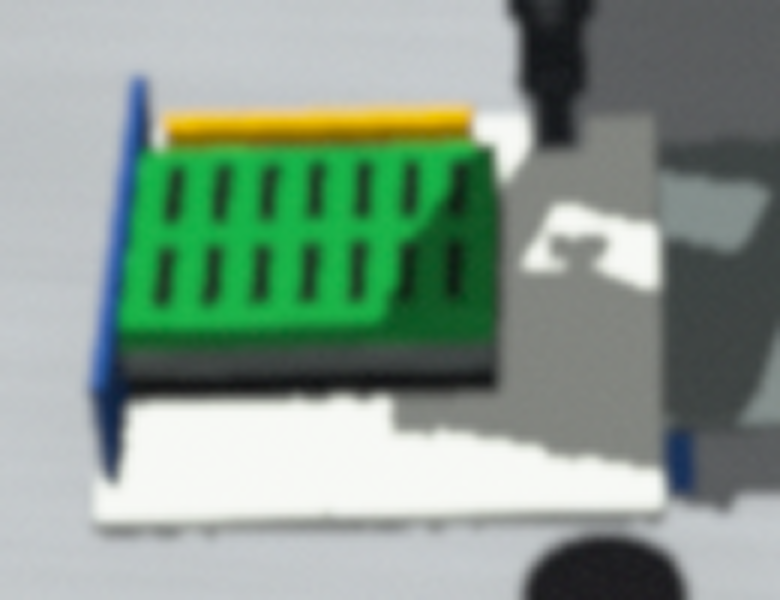

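The pile sits square in the corner. I'll verify the x contact with one more gentle touch from +x.

Emit:
play_rows(plan=[0,0,0.5,-0.04,0.04,0,70,0,0,0.5,-0.04,0.04,0,70,0,0,0.5,-0.04,0.04,0,70,0,0,0.5,-0.04,0.04,0,70,0,0,1,-0.103,0.1,0,70,0,0,1,-0.103,0.1,0,70,0,0,1,-0.103,0.1,0,70,0,0,1,-0.103,0.1,0,70])

```text
time_s: 23.02
tool_pos: [0.6902, -0.1518, 0.1215]
tcp_rot: [-3.141, 0.0, 0.694]
ft_force: [0.1, 0.2, 0.3]
opening: 0.704
```

```bash
python3 - <<'E'
from h import *
show(); goal(.09,0,.12,0)
E
```

```text
t 23.02 stand [ 0.1017 -0.0011  0.1215] yawrel 32.28 F stand [0.16 0.21 0.29] open 0.7042476355775847 q [-0.26  0.67  1.55 -0.    0.93  0.62]
turn [-1.000e-04  4.000e-04  5.634e-01] shift [-0.0093 -0.0072  0.0015] world [ 0.6784 -0.1523  0.12  ]
```

Emit:
play_rows(plan=[0,0,0.563,-0.009,-0.007,0,70,0,0,0.563,-0.009,-0.007,0,70,0,0,0.563,-0.009,-0.007,0,70,0,0,0.563,-0.009,-0.007,0,70,0,0,0.563,-0.009,-0.007,0,70,0,0,0.563,-0.009,-0.007,0,70])

```text
time_s: 23.52
tool_pos: [0.6769, -0.1505, 0.1219]
tcp_rot: [-3.141, 0.002, 0.136]
ft_force: [0.6, 0.5, -0.2]
opening: 0.702
```

Emit:
play_rows(plan=[0,0,0,0,0,0.03,70,0,0,0,0,0,0.06,70,0,0,0,0,0,0.085,70,0,0,0,0,0,0.1,70,0,0,0,0,0,0.109,70,0,0,0,0,0,0.109,70,0,0,0,0,0,0.109,70])

```text
time_s: 24.1
tool_pos: [0.6779, -0.1512, 0.0146]
tcp_rot: [3.142, -0.0, 0.14]
ft_force: [0.4, -0.4, 0.3]
opening: 0.698
```

```bash
python3 - <<'E'
from h import *
show(); goal(.061,0,.0125,0)
E
```

```text
t 24.1 stand [0.0896 0.0011 0.0146] yawrel 0.5 F stand [ 0.35 -0.5   0.34] open 0.6977881637776537 q [-0.26  0.78  1.63 -0.    0.73  1.17]
turn [ 0.     -0.      0.0087] shift [-0.0286  0.0009  0.0021] world [ 0.6496 -0.156   0.0125]
```

Emit:
play_rows(plan=[0,0,0.009,-0.006,0,0.001,70,0,0,0.009,-0.012,0,0.001,70,0,0,0.009,-0.018,0,0.001,70,0,0,0.009,-0.024,0,0.001,70,0,0,0.009,-0.028,0,0.001,70,0,0,0.009,-0.03,0,0.001,70,0,0,0.009,-0.031,0,0.001,70,0,0,0.009,-0.031,0,0.001,70])

```text
time_s: 24.77
tool_pos: [0.6468, -0.1557, 0.0135]
tcp_rot: [3.142, -0.0, 0.13]
ft_force: [0.8, -0.1, -0.4]
opening: 0.699
```

```bash
python3 - <<'E'
from h import *
show()
layers('pics/w24.png',(250,320,385),(300,410)); 
E
```

```text
t 24.77 stand [0.0583 0.0007 0.0135] yawrel -0.07 F stand [ 0.81 -0.2  -0.4 ] open 0.6986915545284468 q [-0.28  0.76  1.7  -0.    0.68  1.16]
250 [('blk bot', 334, [0.0433, 0.0294]), ('blk/grey', 352, [0.0429, 0.027]), ('grey/green', 372, [0.0432, 0.0246])]
320 [('blk bot', 334, [0.0432, -0.002]), ('blk/grey', 352, [0.0429, -0.0018]), ('grey/green', 372, [0.0432, -0.0016])]
385 [('blk bot', 333, [0.0437, -0.031]), ('blk/grey', 352, [0.0428, -0.0285]), ('grey/green', 372, [0.0432, -0.0259])]
```

Emit:
play_rows(plan=[0,0,0,-0.001,0,0,70,0,0,0,-0.002,0,0,70,0,0,0,-0.0025,0,0,70])

```text
time_s: 25.07
tool_pos: [0.6444, -0.1558, 0.0132]
tcp_rot: [-3.142, 0.0, 0.13]
ft_force: [1.0, 0.2, -0.2]
opening: 0.698
```

Emit:
play_rows(plan=[0,0,0,-0.0004,0,0,70,0,0,0,-0.0004,0,0,70])

```text
time_s: 25.23
tool_pos: [0.6443, -0.1559, 0.0133]
tcp_rot: [3.141, -0.001, 0.13]
ft_force: [3.0, 0.3, -1.1]
opening: 0.7
```

Emit:
play_rows(plan=[0,0,0,-0.0003,0,0,70,0,0,0,-0.0003,0,0,70])

```text
time_s: 25.4
tool_pos: [0.6444, -0.1559, 0.0134]
tcp_rot: [3.141, -0.001, 0.13]
ft_force: [5.0, 2.7, -2.9]
opening: 0.7
```

```bash
python3 - <<'E'
from h import *
show()
layers('pics/w25.png',(250,320,385),(300,410)); 
E
```

```text
t 25.4 stand [0.0558 0.0008 0.0134] yawrel -0.06 F stand [ 5.31  2.07 -2.95] open 0.7004695762309598 q [-0.28  0.75  1.71  0.    0.67  1.16]
250 [('blk bot', 329, [0.0433, 0.0293]), ('blk/grey', 347, [0.0428, 0.0269]), ('grey/green', 366, [0.0433, 0.0245])]
320 [('blk bot', 329, [0.0433, -0.0019]), ('blk/grey', 346, [0.0432, -0.0017]), ('grey/green', 367, [0.0429, -0.0015])]
385 [('blk bot', 328, [0.0437, -0.0308]), ('blk/grey', 346, [0.0432, -0.0282]), ('grey/green', 367, [0.0428, -0.0257])]
```

Emit:
play_rows(plan=[0,0,0,0.003,0,0,70,0,0,0,0.02,0,0,70,0,0,0,0.02,0,-0.03,70,0,0,0,0.02,0,-0.07,70,0,0,0,0.02,0,-0.11,70,0,0,0,0.02,-0.04,-0.14,70,0,0,0,0.02,-0.08,-0.16,70,0,0,0,0.02,-0.12,-0.16,70])

```text
time_s: 26.12
tool_pos: [0.6506, -0.043, 0.1765]
tcp_rot: [3.14, -0.005, 0.128]
ft_force: [2.0, 0.4, 0.0]
opening: 0.704
```

Emit:
play_rows(plan=[0,0,0,0,-0.04,0,70,0,0,0,0,-0.08,0,70,0,0,0,0,-0.12,0,70,0,0,0,0,-0.16,0,70,0,0,0,0,-0.16,0,70,0,0,0,0,-0.16,0,70])

```text
time_s: 26.62
tool_pos: [0.6278, 0.118, 0.1725]
tcp_rot: [3.142, 0.0, 0.133]
ft_force: [0.0, -0.7, -0.2]
opening: 0.701
```

```bash
python3 - <<'E'
from h import *
show()
p,d=bot.get_image('scene'); cv2.imwrite('pics/s26.png',p[:,:,::-1])
p,d=bot.get_image('top'); cv2.imwrite('pics/t26.png',cv2.resize(p[130:340,200:470,::-1],None,fx=2.9,fy=2.8,interpolation=cv2.INTER_CUBIC))
im=p[:,:,::-1].copy(); hsv=cv2.cvtColor(im,cv2.COLOR_BGR2HSV)
m=((hsv[...,0]>50)&(hsv[...,0]<75)&(hsv[...,1]>120)&(hsv[...,2]>60)).astype(np.uint8); m=cv2.morphologyEx(m,cv2.MORPH_CLOSE,np.ones((7,7)))
for k in cv2.findContours(m,0,1)[0]:
    if cv2.contourArea(k)>1500: b=st(ray(bot.calibration('top'),cv2.boxPoints(cv2.minAreaRect(k)),.052)); print(b.round(4).tolist(),b.mean(0))
E
```

```text
t 26.62 stand [0.0752 0.2746 0.1725] yawrel 0.14 F stand [-0.04 -0.66 -0.18] open 0.7009828598795115 q [ 0.14  0.53  1.68 -0.    0.94  1.58]
[[0.0446, 0.0768, 0.052], [0.0454, -0.0747, 0.052], [-0.065, -0.074, 0.052], [-0.0656, 0.0767, 0.052]] [-0.01018077  0.00119226  0.052     ]
```

View pics/t26.png

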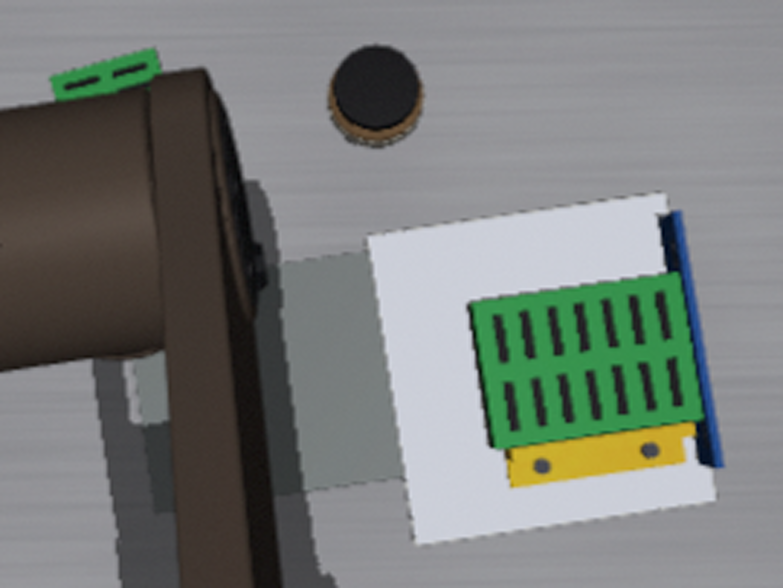

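View pics/s26.png

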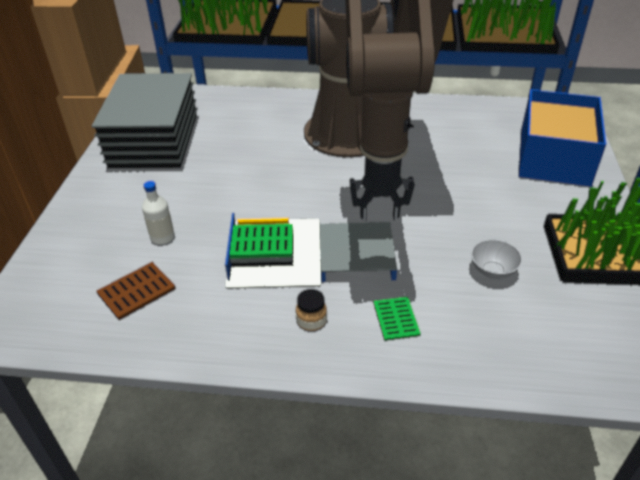

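The top crop shows the green plate flush to the yellow stop and the blue fence, with no red feeler visible. The bystanders have not moved and the arm is clear, so I'm handing in.

```bash
python3 - <<'E'
from plant import bot
print(bot.job_done())
E
```

```text
the job is handed in; nothing more can be done
None
```

I slid the green plate off the deck onto the grey and black ones and pushed the pile square into the corner. I handed it in at about 27 s; no verdict is reported.

**Last checks**
- **Against the stop:** the +x edges of the black, grey and green plates agree to about 1 mm. A second touch stopped dead at the same position, 5 N with no motion. No red of the feeler shows in the last top picture; its joint value can't be read.
- **Against the fence:** the +y edges agree to about 1 mm and are parallel to the tool to well under 1°. The push ended on a hard stop at 15 N.
- **Top view:** green centre at about (-10, +1) mm in the stand, turned less than 0.5°. The fence-side measurement gave about -1 mm in y instead of +1, which is within the 2 mm calibration.
- **Surroundings:** bottle, jar and bowl look unmoved by eye, and the arm is clear of everything.

**What went less smoothly**
- My probe of the bare bench to find the fingertip height reached 76 N vertically. That is under the 120 N wrist limit, but the limit for the arm or gripper's body is 40 N. I took that limit not to cover the fingertips, which I could not confirm.
- Pushing the plates read no more than 15 N wherever I checked.

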